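# Raise the router's guard window to the index tab

## Task

The benchtop router has stopped and its counterweighted guard window needs opening to the set height. Put your fingertips beneath the lip along the window's bottom edge and push it up gently until the lip is level with the index tab clamped to the right-hand post, then take your hand away and leave the window standing there. Push only from beneath: do not pinch the lip or fling the window, and leave the tab and the things on the bench where they are.

Things in the scene. Friction and masses are not known exactly. Their poses are not given: they have to be found in the camera images.
- machine: Benchtop router fixed on the bench, front facing the robot: plinth 460 mm wide (y), 370 deep (x), 135 high. Origin on the bench at the middle of the plinth's upright front face; x into the machine, y left, z up. Two 30 mm posts, 215 left and right of the middle, lean back 30 degrees from the front edge to 585 above the bench; the clear window runs between them. The space under the lip is free.
- window (a joint): How far the window has slid up its leaning guides, m: 0 shut, 0.21 fully up. Counterweighted: it stays where it is left; about 2 to 5 N along the guides moves it either way. It starts between 0 and 0.04.
- lip (a point): Level lip along the window's bottom edge: 384 mm long (y), stands out 45, 16 thick. Origin: middle of its front edge, 8 mm above the underside, which is set back 1.5 mm: fingers held upright meet only the front edge, tilted 20 degrees or more they get beneath. Axes: z up the guides (30 degrees back from vertical), y left, x inwards. Shut: origin 177 mm above the bench, 28 before the plinth.
- tab: Index tab: steel plate 30 mm wide, 16 thick, black thumbscrew above it, clamped on the front of the right-hand (-y) post just past the lip's right end. Origin: middle of its front edge at half thickness; axes as lip. Level when lip has z = 0 in this frame (lip origin then 215 mm to its left, front edges in one line). It stands at window travel 0.09 to 0.155.
- trimmer: Hand-held trim router standing upright on the bench in front of one post (70 to 120 mm before the plinth's face, 250 to 300 to the side of its middle), 90 mm across, 191 high, teal-grey head; origin under its centre.
- pot: Steel pot of pencils standing likewise in front of the other post, 72 mm across, 165 high with the pencils; origin under its centre.
- wrench: Steel wrench 150 mm long lying flat on the bench, 150 to 190 mm in front of the plinth; origin under its middle.

How it is judged:
By the outcome, as a careful person would: the job done as asked, in the order asked, and still so for the second after the job is handed in, with the robot touching nothing.
It also fails if it takes over 42 s, if anything falls off the work surface, if the arm or the gripper's body presses on something with over 40 N, if the wrist force passes 120 N, or if a joint passes its speed limit or range.

## Robot

A 7-joint arm with a two-finger parallel gripper is mounted at the origin on the work surface. World frame = base frame: x ahead of the robot, y to its left, z up, the work surface at z = 0. Lengths are in m, angles in rad, forces in N, time in s.
With the tool pointing down it reaches from about 0.425 to 1.025 m from the base axis. Payload 3.6 kg.
Tool frame: the origin (TCP) lies at the very end of the fingers, on their centre line; the grasp point (between the pads) lies 19 mm behind it; z points along the fingers, y is the line along which they close (so a half turn about z gives the same grasp; the last joint's range is limited). The gripper opens to 85 mm and grips with 20 to 120 N. Pads are 22 mm wide; open, the fingers measure 114 mm over their backs; the gripper's body (76 mm by 85 mm) begins 54 mm behind the grasp point. The pads swing forward as they close: fully open they stand 13 mm farther back than shut.
Start: joints at [-1.264, 0.591, 0.048, 1.609, -0.033, 0.943, -0.034], TCP at [0.283, 0.668, 0.231] pointing down, gripper open.
Joint ranges: [-2.69, 2.69], [-0.47, 2.24], [-1.27, 1.36], [0.19, 2.51], [-1.53, 4.68], [0.08, 2.07], [-3.09, 3.09]. Speed limits (rad/s): [2.57, 2.57, 3.14, 3.14, 3.14, 3.14, 3.14].

## Interface

Orientations are given as [roll, pitch, yaw] about the fixed x, y, z axes, in that order (R = Rz(yaw) Ry(pitch) Rx(roll)).
In Python, from rig import sensors, optics, workorder gives the robot as it stands. The module is installed in compiled form; this text tells all that it offers.
- The arm moves only by the tool drive_tool, never from a script. Its argument "commands" is a list that holds one entry, the list of rows, each a list of 7 numbers: the turn, a rotation vector about the tool's x, y, z normalised to -1 to 1, where 1 is 60 degrees, then the shift along the tool's x, y, z normalised to -1 to 1, where 1 is 0.08 m, then the opening, from -1 (shut) to 1 (fully open). A call has 1 to 10 rows; each row is the pose to reach, as a shift and turn from the pose commanded when the call began, along the tool's axes at that moment; what a row does not reach only later rows make up. A row lasts 1/10 s, in which the tool goes at most 50 mm and 8.59 degrees, less where a joint would pass 70% of its speed; a pose out of reach is approached as far as the arm can. A call with a number of a shift or a turn outside -1 to 1 is refused whole. A call with a gripper value outside its range is refused whole. The fingers move at their own pace and stop on an object; "squeeze" is the grip in N (left out, the last holds). Time passes only in rows, so rows that repeat a pose let the fingers close. It gives the time, the measured TCP pose, the force, the opening and the grip force at its end, in the units of the state.
- sensors.sense(): the state, without advancing time (a new reading comes with each control period).
- optics.read_camera(name): name is "scene" or "side" or "wrist"; returns the picture (420x560x3 uint8, red, green, blue); there is no depth.
- optics.camera_params(name): a dict with "vertical_fov" (degrees; the focal length in pixels is half the picture's height over the tangent of half this angle, whatever the lens; pixels are square), "cx", "cy" (the principal point, pixels), "world_to_cam" (4x4, takes a point from world to camera coordinates); the wrist camera has in their place "mount" (4x4, takes a point from camera to tool coordinates, whose origin is the TCP and whose axes are the flange's). Camera axes: x right, y down, z forward; pixel columns grow to the right and rows downward; lengths in m; the calibration is good to about 2 mm. A picture is of the moment at which its call begins: read the wrist's pose just before it. camera_params takes no time and is no camera call.
- workorder.job_done(): hands the job in; it is judged then, once.
The state is a dict: "clock": time; "joint_positions": joint angles; "joint_vel": joint speeds; "joint_efforts": joint torques, N m; "eef_pos": TCP position; "ee_rot": TCP orientation; "contact_force": force on the tool from outside, world axes, zero at the start; "moment": the same for the moment, N m; "gripper_width": opening from 0.0 (shut) to 1.0 (fully open); "gripper_force": force on a finger pad.
Only numpy, scipy, OpenCV 4.12 (cv2) and the standard library are available. Lean on these libraries where they do the work, as an engineer would, in place of code of your own. Each camera call takes 0.05 s, during which the arm holds its last target. There are 200 camera calls.

## Working session

There is one attempt and no reset: what is moved stays moved. The work goes in short steps, Python scripts to look and compute and a tool call to move; the robot and the scene stay as the last step left them, time stands still between calls to the robot, and variables do not carry over. Pictures are saved under pics/ and viewed, at most 10 in all, crops included, and the job is handed in when it is done.

Besides the shell and the picture viewer there is one more tool, called after "Emit:" as a command line: name --argument value ..., lists and objects as JSON in quotes. drive_tool: Moves the arm, as the interface text tells. Scaled input: -1 to 1 covers 0.08 m each way for a shift and 60 degrees each way for a turn. Its arguments: {"type":"object","properties":{"commands":{"type":"array"},"squeeze":{"type":"number"}},"required":["commands"]}

```bash
mkdir -p pics
python3 - <<'E'
from rig import sensors, optics
import cv2,numpy as np
print(sensors.sense())
for n in ("scene","side"):
    im=optics.read_camera(n); cv2.imwrite(f"pics/{n}0.png",im[:,:,::-1]); p=optics.camera_params(n); print(n,p)
print(optics.camera_params("wrist"))
E
```

```text
{'clock': 0.0, 'joint_positions': array([-1.26348722,  0.59210203,  0.04829276,  1.60984548, -0.03328469,
        0.94267977, -0.03368583]), 'joint_vel': array([ 1.13358547e-03, -7.46673839e-04, -2.18287597e-04, -6.09646620e-04,
        3.99706445e-04, -3.16432210e-04,  2.42741023e-06]), 'joint_efforts': array([-9.62016784e-04, -5.48683262e+01,  1.54644907e+00, -1.98119509e+01,
        9.49779380e-03,  8.81531305e-03,  4.51576483e-06]), 'eef_pos': array([0.28253762, 0.66677763, 0.23014441]), 'ee_rot': array([-3.13936637e+00,  1.33921127e-04,  2.74089267e+00]), 'contact_force': array([-0.17933383, -0.29441432,  0.52968911]), 'moment': array([-0.00804232, -0.01958753, -0.03049106]), 'gripper_force': 0.0, 'gripper_width': 0.9993188498152348}
scene {'vertical_fov': 43.92714334791494, 'cx': 287.28025660945934, 'cy': 208.79844131116957, 'world_to_cam': array([[-0.95861685,  0.2843862 ,  0.01334978,  0.5478299 ],
       [ 0.20772633,  0.73073577, -0.6502884 , -0.02427635],
       [-0.19468821, -0.62060432, -0.75957013,  1.17750552],
       [ 0.        ,  0.        ,  0.        ,  1.        ]])}
side {'vertical_fov': 56.439577389283066, 'cx': 275.1521034418866, 'cy': 209.71889628061373, 'world_to_cam': array([[ 0.7836591 , -0.62114353,  0.00769039, -0.44172738],
       [-0.42192182, -0.54131781, -0.7272943 ,  0.32743621],
       [ 0.45591709,  0.56670605, -0.68628264,  0.63546268],
       [ 0.        ,  0.        ,  0.        ,  1.        ]])}
{'vertical_fov': 63.40119266533918, 'cx': 277.45363780511974, 'cy': 209.54136628747105, 'mount': array([[-2.43483162e-04, -9.57882205e-01, -2.87161316e-01,
         7.25853295e-02],
       [ 9.99999716e-01, -2.84834739e-05, -7.52884417e-04,
        -9.36178592e-04],
       [ 7.12995234e-04, -2.87161418e-01,  9.57881940e-01,
        -1.42127404e-01],
       [ 0.00000000e+00,  0.00000000e+00,  0.00000000e+00,
         1.00000000e+00]])}
```

View pics/scene0.png

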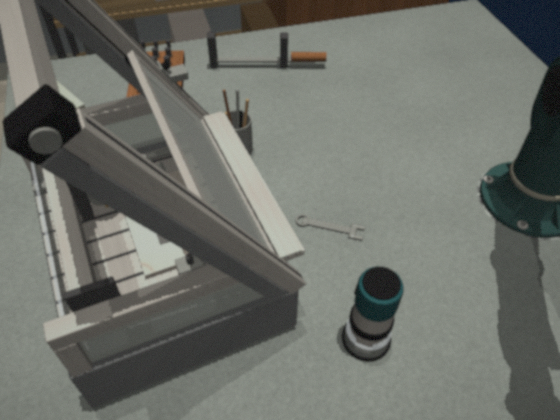

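View pics/side0.png

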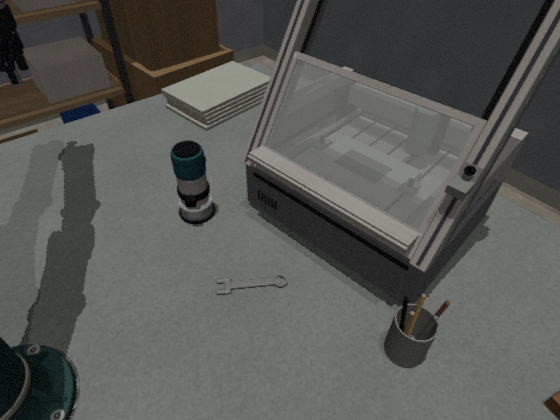

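The side view shows the lip from about (248,153) to (415,243), the tab at (463,180), the pot at (408,335), the trimmer at (195,185) and the wrench at (252,285). The scene view shows the lip from (207,115) to (302,250). I'll enlarge both for accurate corners.

Run:
```python
import cv2,numpy as np
a=cv2.imread("pics/side0.png");b=cv2.imread("pics/scene0.png")
g=lambda im,x,y,w,h,s:cv2.resize(im[y:y+h,x:x+w],None,fx=s,fy=s,interpolation=cv2.INTER_CUBIC)
# side: left end + right end/tab
c=np.hstack([g(a,235,135,66,100,6),g(a,385,140,66+0,100,6)])
cv2.imwrite("pics/c1.png",c)
c=np.hstack([g(a,435,150,66,100,6),g(b,255,220,66,100,6)])
cv2.imwrite("pics/c2.png",c)
```

```text
(no output)
```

View pics/c1.png

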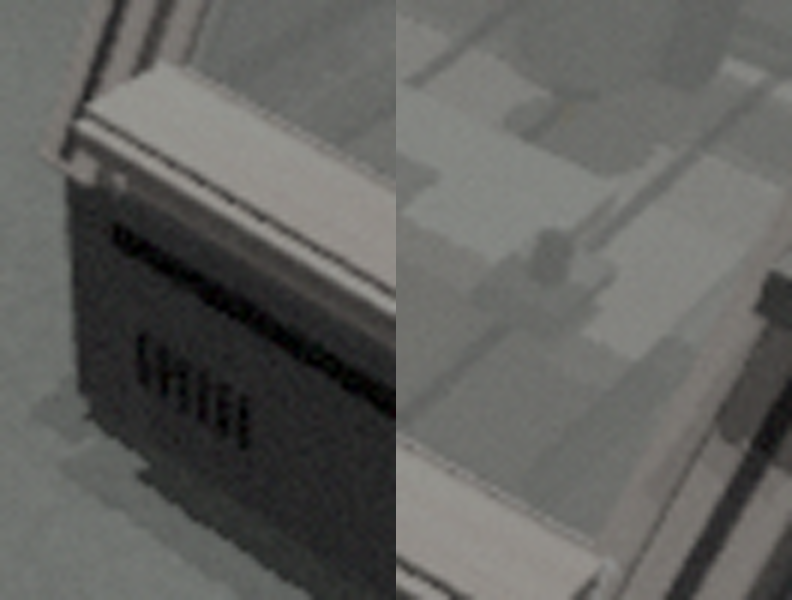

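View pics/c2.png

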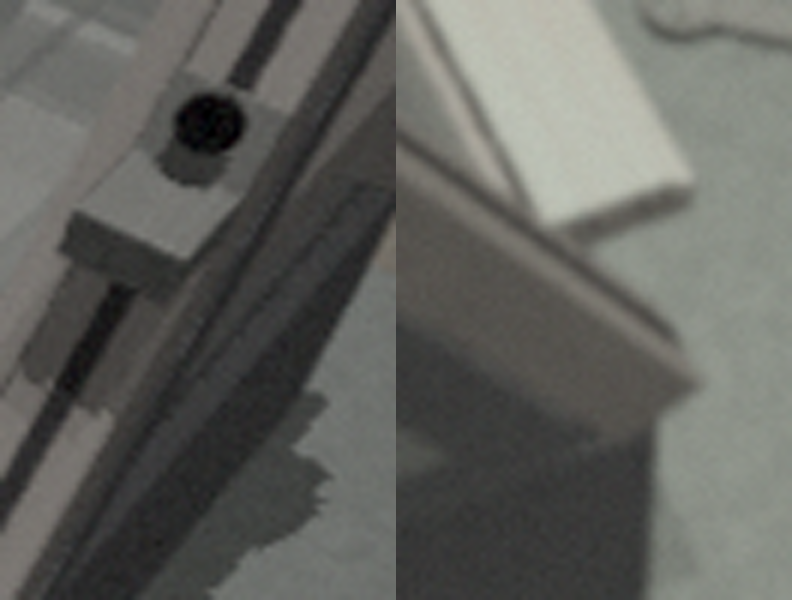

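The crops give corner pixels. In the side view, the lip's top-left front corner is about (248,155), its rear corner (262.5,146), and the tab's front face is centred near (456,192). In the scene view, the lip's near front-top corner is at (304,251) and the rear one at (279,257). I'll fit machine pose, travel and tab travel.

```bash
cat > h.py <<'E'
import numpy as np,cv2
from rig import sensors,optics
from scipy.optimize import least_squares
from scipy.spatial.transform import Rotation as Ro
P={n:optics.camera_params(n) for n in("scene","side")}
def proj(n,X):
    p=P[n];f=210/np.tan(np.radians(p["vertical_fov"])/2)
    c=p["world_to_cam"][:3,:3]@X+p["world_to_cam"][:3,3]
    return np.array([f*c[0]/c[2]+p["cx"],f*c[1]/c[2]+p["cy"]])
s3,c3=.5,np.sqrt(3)/2
def W(q,X): # machine->world
    c,s=np.cos(q[2]),np.sin(q[2]); return np.array([q[0]+c*X[0]-s*X[1],q[1]+s*X[0]+c*X[1],X[2]])
def L(q,t,X): # lip frame at travel t -> world
    return W(q,[-.028+t*s3+X[0]*c3+X[2]*s3, X[1], .177+t*c3-X[0]*s3+X[2]*c3])
E
cat > fit.py <<'E'
from h import *
u=lambda ox,oy,cx,cy:(ox+(cx+.5)/6-.5,oy+(cy+.5)/6-.5)
S=[("side","l",(0,.192,.008),u(235,135,80,118)),("side","l",(.045,.192,.008),u(235,135,165,65)),
("side","l",(.045,-.192,.008),u(385,140,606-396,560)),
("scene","l",(0,.192,.008),u(255,220,692-396,182)),("scene","l",(.045,.192,.008),u(255,220,540-396,222)),("scene","l",(0,.192,-.008),u(255,220,690-396,205)),
("side","m",(0,.23,0),u(235,135,80,395)),("scene","m",(0,.23,0),(295.5,325)),
("side","t",(0,-.2,.008),u(435,150,75,212)),("side","t",(0,-.23,.008),u(435,150,185,260)),("side","t",(0,-.2,-.008),u(435,150,65,250)),("side","t",(0,-.23,-.008),u(435,150,178,292))]
pt=lambda q,k,X: W(q,X) if k=="m" else L(q,q[3] if k=="l" else q[4],X)
res=lambda q:np.concatenate([proj(n,pt(q,k,X))-px for n,k,X,px in S])
best=min((least_squares(res,[.5,.2,a,.02,.12],loss="soft_l1") for a in np.arange(0,6.28,.8)),key=lambda r:r.cost)
q=best.x;print(q,best.cost);print(res(q).reshape(-1,2).round(1).tolist())
np.save("q.npy",q)
for n in P:
    im=cv2.imread(f"pics/{n}0.png")
    im=cv2.resize(im,None,fx=1.42,fy=1.42)
    def box(t,y0,y1):
        c=[L(q,t,(x,y,z)) for x in(0,.045) for y in(y0,y1) for z in(-.008,.008)]
        for i in range(8):
            for j in(1,2,4):
                if not i&j: cv2.line(im,*[tuple(int(v) for v in proj(n,c[k])*1.42) for k in(i,i|j)],(0,0,255),1)
    box(q[3],-.192,.192);box(q[4],-.23,-.2)
    c=[W(q,(x,y,z)) for x in(0,.37) for y in(-.23,.23) for z in(0,.135)]
    for i in range(8):
        for j in(1,2,4):
            if not i&j: cv2.line(im,*[tuple(int(v) for v in proj(n,c[k])*1.42) for k in(i,i|j)],(0,255,0),1)
    cv2.imwrite(f"pics/{n}_ov.png",im)
z=lambda n,px,h:(lambda A:A)(least_squares(lambda v:proj(n,np.array([v[0],v[1],h]))-px,[.5,.5]).x)
for nm,n,px,h in(("trim","side",(187,149),.19),("trim","scene",(379,281),.19),("pot","side",(414,322),.1),("wrench","side",(252,285),0)):
    w=z(n,px,h);d=w-q[:2];c,s=np.cos(q[2]),np.sin(q[2]);print(nm,w.round(3),"machine",(c*d[0]+s*d[1]).round(3),(-s*d[0]+c*d[1]).round(3))
print("lip",L(q,q[3],(0,0,0)),"target",L(q,q[4],(0,0,0)))
E
python3 fit.py
```

```text
[ 6.48123943e-01 -6.02673337e-02  6.48002551e+00  4.46830486e-03
  1.09658560e-01] 36.365251789738956
[[1.6, -2.3], [-0.4, 7.3], [1.6, 1.0], [-3.9, -0.1], [0.1, 10.3], [0.5, -0.8], [-0.7, 2.9], [0.8, 4.4], [1.1, -1.7], [1.2, -1.7], [-1.9, 1.0], [-2.5, 2.1]]
trim [0.487 0.213] machine -0.105 0.3
trim [0.49  0.215] machine -0.101 0.301
pot [ 0.591 -0.334] machine -0.109 -0.257
wrench [ 0.464 -0.048] machine -0.178 0.048
lip [ 0.62285565 -0.0653064   0.18086967] target [ 0.67443513 -0.05502029  0.2719671 ]
```

View pics/side_ov.png

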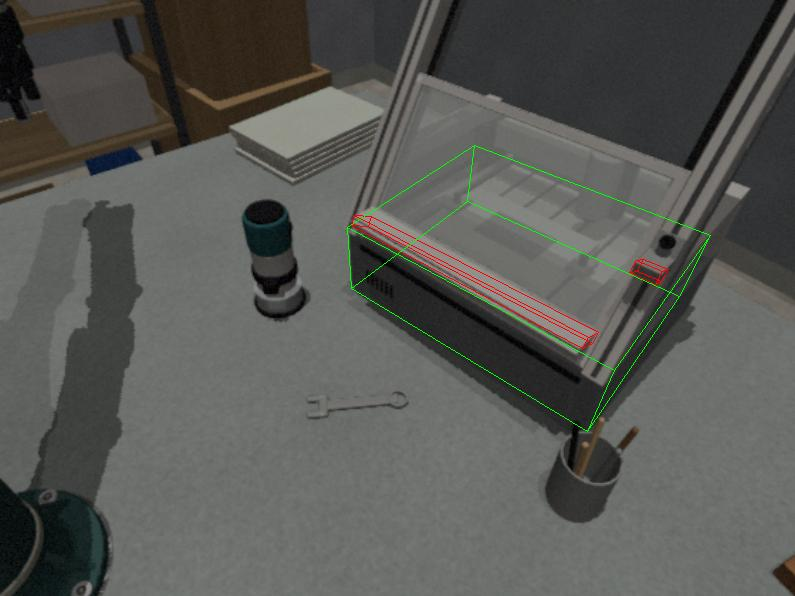

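The rear-edge and thickness errors suggest the slab itself is horizontal ("level"), with only the axes leaning. I'll refit that way.

```bash
cat >> h.py <<'E'
def L(q,t,X): # slab horizontal, travel leaning
    return W(q,[-.028+t*s3+X[0], X[1], .177+t*c3+X[2]])
E
python3 fit.py
python3 - <<'E'
import cv2,numpy as np
a=cv2.imread("pics/side_ov.png");b=cv2.imread("pics/scene_ov.png")
c=np.hstack([cv2.resize(a[180:460,330:730],None,fx=1,fy=1),b[130:410,250:650]]);c=np.vstack([c,np.hstack([b[410:596,250:650],b[130:316,200:600]])])
cv2.imwrite("pics/ov2.png",c)
E
```

```text
[ 0.63623352 -0.06461458  0.14246245  0.00182897  0.1240488 ] 10.407371430496013
[[-0.5, -0.2], [0.1, 0.1], [0.6, 0.4], [-0.1, -1.7], [-0.1, 1.0], [-0.2, 0.3], [-0.1, 3.3], [0.3, 3.4], [0.7, -1.2], [1.1, -0.4], [-0.7, 0.3], [-1.3, 2.1]]
trim [0.487 0.213] machine -0.108 0.296
trim [0.49  0.215] machine -0.105 0.298
pot [ 0.591 -0.334] machine -0.083 -0.26
wrench [ 0.464 -0.048] machine -0.168 0.041
lip [ 0.6094224  -0.06846021  0.17858393] target [ 0.66991323 -0.05978376  0.28442942]
```

View pics/ov2.png

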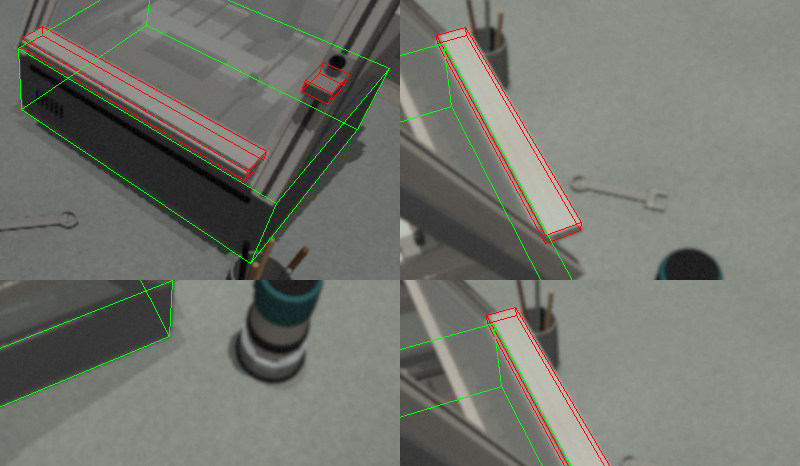

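The horizontal-slab model matches: the lip sits at travel of about 0.002 and the tab at about 0.124, to within roughly 1 px. I'll push with closed fingers pointing in and down at 45°, and plan the transit in tool units.

```bash
cat > plan.py <<'E'
from h import *
q=np.load("q.npy")
def Rw(tilt,yaw=None):  # tool: down, tilted inward by tilt deg about machine y
    y=q[2] if yaw is None else yaw
    return Ro.from_euler("z",y)*Ro.from_euler("y",-tilt,degrees=True)*Ro.from_euler("x",np.pi)
def rel(p,R,pt,Rt):
    v=np.r_[(R.inv()*Rt).as_rotvec()/np.radians(60),R.inv().apply(pt-p)/.08].round(3)
    return v,p+R.apply(v[3:]*.08),R*Ro.from_rotvec(v[:3]*np.radians(60))
def now():
    s=sensors.sense(); return s["eef_pos"],Ro.from_euler("xyz",s["ee_rot"]),s
E
python3 - <<'E'
from plan import *
p,R,s=now(); tgt=W(q,(-.10,0,.24)); p0=p
N=9
for i in range(1,N+1):
    f=i/N; pt=p0+(tgt-p0)*f; pt[2]=min(.32,.23+.08*i) if i<N else .28
    y=2.74089+(q[2]-2.74089)*f
    v,p,R=rel(p,R,pt,Rw(0,y)); print(v.tolist(),p.round(3))
E
```

```text
[-0.002, 0.0, 0.276, -0.73, -0.818, -0.995] [0.311 0.584 0.31 ]
[0.0, 0.0, 0.275, -0.932, -0.573, -0.125] [0.339 0.501 0.32 ]
[0.0, 0.0, 0.276, -1.056, -0.286, 0.0] [0.367 0.418 0.32 ]
[0.0, 0.0, 0.276, -1.094, 0.028, 0.001] [0.396 0.335 0.32 ]
[0.0, 0.0, 0.275, -1.041, 0.338, -0.0] [0.424 0.253 0.32 ]
[0.0, 0.0, 0.276, -0.902, 0.62, 0.0] [0.452 0.17  0.32 ]
[0.0, -0.0, 0.276, -0.688, 0.851, 0.0] [0.481 0.087 0.32 ]
[0.0, -0.0, 0.276, -0.416, 1.012, 0.001] [0.509 0.004 0.32 ]
[0.0, -0.0, 0.275, -0.111, 1.089, 0.5] [ 0.537 -0.079  0.28 ]
```

Emit:
drive_tool --commands '[[[0,0,0.276,-0.73,-0.82,-0.99,-1],[0,0,0.276,-0.73,-0.82,-0.99,-1],[0,0,0.276,-0.73,-0.82,-0.99,-1]]]'

```text
clock: 0.4
eef_pos: [0.3146, 0.5815, 0.3135]
ee_rot: [3.138, 0.002, 2.446]
contact_force: [0.3, 0.0, 0.1]
gripper_width: 0.512
gripper_force: 0.0
```

Emit:
drive_tool --commands '[[[0,0,0.276,-0.93,-0.57,-0.12,-1],[0,0,0.276,-0.93,-0.57,-0.12,-1],[0,0,0.276,-0.93,-0.57,-0.12,-1]]]'

```text
clock: 0.7
eef_pos: [0.3429, 0.4955, 0.3205]
ee_rot: [-3.141, 0.004, 2.154]
contact_force: [1.2, 1.0, 0.5]
gripper_width: 0.002
gripper_force: 0.0
```

Emit:
drive_tool --commands '[[[0,0,0.276,-1,-0.29,0,-1],[0,0,0.276,-1,-0.29,0,-1],[0,0,0.276,-1,-0.29,0,-1]]]'

```text
clock: 1.0
eef_pos: [0.3666, 0.4172, 0.3196]
ee_rot: [-3.14, 0.003, 1.867]
contact_force: [1.1, 0.3, 0.9]
gripper_width: 0.001
gripper_force: 0.0
```

Emit:
drive_tool --commands '[[[0,0,0.276,-1,0.03,0,-1],[0,0,0.276,-1,0.03,0,-1],[0,0,0.276,-1,0.03,0,-1]]]'

```text
clock: 1.3
eef_pos: [0.3923, 0.3429, 0.3198]
ee_rot: [-3.141, 0.002, 1.579]
contact_force: [0.2, -1.0, 0.4]
gripper_width: -0.001
gripper_force: 0.0
```

Emit:
drive_tool --commands '[[[0,0,0.276,-1,0.34,0,-1],[0,0,0.276,-1,0.34,0,-1],[0,0,0.276,-1,0.34,0,-1]]]'

```text
clock: 1.6
eef_pos: [0.4206, 0.2636, 0.32]
ee_rot: [3.141, 0.002, 1.29]
contact_force: [0.2, -0.6, 0.1]
gripper_width: 0.002
gripper_force: 0.0
```

Emit:
drive_tool --commands '[[[0,0,0.276,-0.95,0.65,0,-1],[0,0,0.276,-0.95,0.65,0,-1],[0,0,0.276,-0.95,0.65,0,-1]]]'

```text
clock: 1.9
eef_pos: [0.4502, 0.1762, 0.3203]
ee_rot: [3.14, 0.001, 1.001]
contact_force: [0.7, 0.4, -0.4]
gripper_width: -0.001
gripper_force: 0.0
```

Emit:
drive_tool --commands '[[[0,0,0.276,-0.72,0.88,0,-1],[0,0,0.276,-0.72,0.88,0,-1],[0,0,0.276,-0.72,0.88,0,-1]]]'

```text
clock: 2.2
eef_pos: [0.4792, 0.0904, 0.3205]
ee_rot: [3.139, -0.0, 0.713]
contact_force: [0.2, 0.1, -0.5]
gripper_width: 0.002
gripper_force: 0.0
```

Emit:
drive_tool --commands '[[[0,0,0.276,-0.43,1,0,-1],[0,0,0.276,-0.43,1,0,-1],[0,0,0.276,-0.43,1,0,-1]]]'

```text
clock: 2.5
eef_pos: [0.5059, 0.0081, 0.3205]
ee_rot: [3.138, -0.001, 0.425]
contact_force: [0.3, 0.6, 0.3]
gripper_width: 0.002
gripper_force: 0.0
```

Emit:
drive_tool --commands '[[[0,0,0.275,-0.12,1,0.3,-1],[0,0,0.275,-0.12,1,0.3,-1],[0,0,0.275,-0.12,1,0.3,-1],[0,0,0.275,-0.12,1,0.3,-1]]]'

```text
clock: 2.9
eef_pos: [0.5291, -0.0635, 0.2953]
ee_rot: [-3.141, 0.001, 0.146]
contact_force: [0.1, 0.2, 0.2]
gripper_width: 0.001
gripper_force: 0.0
```

Run:
```python
from plan import *
p,R,s=now(); print(p,s["ee_rot"],s["joint_positions"].round(2))
for tilt,X in((22,(-.10,0,.22)),(45,(-.10,0,.17))):
    v,p,R=rel(p,R,W(q,X),Rw(tilt)); print(v.tolist(),p.round(3))
```

```text
[ 0.52907508 -0.06352984  0.29528707] [-3.14055561e+00  1.43225512e-03  1.46133879e-01] [-0.6   0.36  0.83  2.   -0.33  0.93 -1.02]
[-0.002, 0.368, 0.003, 0.075, 0.205, 0.941] [ 0.537 -0.079  0.22 ]
[0.0, 0.383, 0.0, -0.234, -0.0, 0.579] [ 0.537 -0.079  0.17 ]
```

Emit:
drive_tool --commands '[[[0,0.367,0,0.08,0.2,0.94,-1],[0,0.367,0,0.08,0.2,0.94,-1],[0,0.367,0,0.08,0.2,0.94,-1],[0,0.367,0,0.08,0.2,0.94,-1]]]'

```text
clock: 3.3
eef_pos: [0.5311, -0.078, 0.2183]
ee_rot: [-3.134, -0.379, 0.14]
contact_force: [-0.5, 0.2, -0.2]
gripper_width: -0.004
gripper_force: 0.0
```

Emit:
drive_tool --commands '[[[0,0.383,0,-0.23,0,0.58,-1],[0,0.383,0,-0.23,0,0.58,-1],[0,0.383,0,-0.23,0,0.58,-1],[0,0.383,0,-0.23,0,0.58,-1],[0,0.383,0,-0.23,0,0.58,-1]]]'

```text
clock: 3.8
eef_pos: [0.538, -0.0919, 0.2258]
ee_rot: [-3.059, -0.569, 0.136]
contact_force: [0.0, 0.2, 0.2]
gripper_width: 0.008
gripper_force: 0.0
```

Run:
```python
from plan import *
p,R,s=now(); print(p,s["ee_rot"],s["joint_positions"].round(2),R.as_matrix()[:,2], s["contact_force"])
for X in((-.055,0,.125),(-.032,0,.125),(-.022,0,.1396)):
    v,p,R=rel(p,R,W(q,X),Rw(45)); print(v.tolist(),p.round(3))
```

```text
[ 0.53795848 -0.09192759  0.225786  ] [-3.05858922 -0.56936065  0.13587434] [ 0.67  0.32 -0.52  2.34 -1.46  0.11  0.23] [ 0.52105564  0.15491643 -0.83934613] [0.01703109 0.19700118 0.24625622]
[-0.075, 0.206, -0.013, -0.194, -0.053, 1.381] [ 0.582 -0.072  0.125]
[0.0, -0.0, -0.0, 0.203, -0.0, 0.203] [ 0.605 -0.069  0.125]
[0.0, -0.0, -0.0, 0.218, -0.0, -0.041] [ 0.614 -0.068  0.14 ]
```

The wrist hit its J6 limit, so this branch won't reach 45°. I'll identify the arm's kinematics from the recorded poses to pick a good branch.

```bash
cat > fk.py <<'E'
from plan import *
import itertools
def FK(th,sg,j):
    y0,c7,d1,L1,L2,tl,e1,e2,w,h=th
    R=Ro.from_euler("z",sg[0]*j[0]+y0); p=np.array([0,0,d1])
    R=R*Ro.from_euler("y",j[1]); p=p+R.apply([0,0,L1]); 
    R=R*Ro.from_euler("z",sg[1]*j[2]); p=p+R.apply([e1,h,0])
    R=R*Ro.from_euler("y",j[3]); p=p+R.apply([e2,0,L2])
    R=R*Ro.from_euler("z",sg[2]*j[4]); R=R*Ro.from_euler("y",j[5]); p=p+R.apply([w,0,0])
    R=R*Ro.from_euler("z",sg[3]*j[6]+c7); return p+R.apply([0,0,tl]),R
E
cat > data.py <<'E'
D=[([-1.26348722,.59210203,.04829276,1.60984548,-.03328469,.94267977,-.03368583],[.28253762,.66677763,.23014441],[-3.13936637,1.339e-4,2.74089267]),
([-.6,.36,.83,2.0,-.33,.93,-1.02],[.52907508,-.06352984,.29528707],[-3.14055561,.00143,.146134]),
([.67,.32,-.52,2.34,-1.46,.11,.23],[.53795848,-.09192759,.225786],[-3.05858922,-.56936065,.13587434])]
E
python3 - <<'E'
from fk import *
from data import D
s=sensors.sense(); D[2]=(s["joint_positions"],s["eef_pos"],s["ee_rot"])
out=[]
for sg in itertools.product((1,-1),repeat=4):
  for y0 in(0,1.57,3.14,-1.57):
   for c7 in (0,1.57,3.14,-1.57):
    r=lambda th:np.concatenate([np.r_[5*(a:=FK(th,sg,j))[0]-5*np.array(p),(a[1].inv()*Ro.from_euler("xyz",o)).as_rotvec()] for j,p,o in D]+[.02*(th[6:])])
    try:f=least_squares(r,[y0,c7,.3,.35,.35,.25,0,0,0,0],max_nfev=40)
    except Exception: continue
    out.append((f.cost,sg,f.x))
out.sort(key=lambda o:o[0])
for o in out[:4]: print(o[0],o[1],o[2].round(4).tolist())
E
```

```text
0.00044359711025368146 (-1, -1, -1, -1) [-0.0458, 1.5285, 0.2707, 0.5956, 0.4581, 0.2507, 0.0288, -0.0014, 0.0019, -0.0097]
0.00044359711025368254 (-1, -1, -1, -1) [-0.0458, 1.5285, 0.2707, 0.5956, 0.4581, 0.2507, 0.0288, -0.0014, 0.0019, -0.0097]
0.00044359711025368325 (-1, -1, -1, -1) [-0.0458, -4.7547, 0.2707, 0.5956, 0.4581, 0.2507, 0.0288, -0.0014, 0.0019, -0.0097]
0.00044359711025368384 (-1, -1, -1, -1) [-0.0458, 1.5285, 0.2707, 0.5956, 0.4581, 0.2507, 0.0288, -0.0014, 0.0019, -0.0097]
```

```bash
cat > ik.py <<'E'
from fk import *
th=np.array([-0.0458,1.5285,.2707,.5956,.4581,.2507,.0288,-.0014,.0019,-.0097]);sg=(-1,)*4
lo=np.array([-2.69,-.47,-1.27,.19,-1.53,.08,-3.09]);hi=np.array([2.69,2.24,1.36,2.51,4.68,2.07,3.09])
def IK(p,R,j0,w=.02,n=60,m=.06):
    r=lambda j:(lambda a:np.r_[10*(a[0]-p),3*(a[1].inv()*R).as_rotvec(),w*(j-j0)])(FK(th,sg,j))
    return least_squares(r,np.clip(j0,lo+m+.01,hi-m-.01),bounds=(lo+m,hi-m),max_nfev=n)
E
python3 - <<'E'
from ik import *
rng=np.random.default_rng(0)
print("now",sensors.sense()["joint_positions"].round(2))
for tilt in(35,45,60,80):
  for roll in(0,180,90,-90):
    sols=[]
    a=np.radians(tilt);d=np.array([np.sin(a),0,-np.cos(a)]);n=np.array([np.cos(a),0,np.sin(a)])
    E0=np.array([-.0265,0,.1706]);tip=E0-n*.0145+d*.025
    R=Rw(tilt)*Ro.from_euler("z",roll,degrees=True)
    for k in range(14):
        j0=lo+(hi-lo)*rng.random(7)
        f=IK(W(q,tip),R,j0,w=1e-4)
        if f.cost<1e-4:
            g=IK(W(q,tip+np.array([.062,0,.106])),R,f.x,w=1e-3)
            mg=np.minimum(f.x-lo,hi-f.x).min()
            if g.cost<1e-4: sols.append((round(min(mg,np.minimum(g.x-lo,hi-g.x).min()),2),f.x.round(2).tolist(),g.x.round(2).tolist()))
    sols.sort(key=lambda s:-s[0]);print(tilt,roll,len(sols));[print("  ",s) for s in sols[:2]]
E
```

```text
now [ 0.67  0.32 -0.52  2.34 -1.46  0.11  0.23]
35 0 1
   (np.float64(0.06), [-0.69, 0.92, 1.18, 2.27, 4.32, 1.01, 0.34], [-0.78, 0.8, 1.3, 2.08, 4.62, 0.94, 0.01])
35 180 5
   (np.float64(0.22), [0.68, 0.62, -0.74, 2.28, 2.41, 0.3, -0.48], [0.83, 0.58, -1.01, 2.08, 1.36, 0.34, 0.54])
   (np.float64(0.16), [0.55, 0.57, -0.55, 2.28, 2.75, 0.24, -0.86], [0.77, 0.53, -0.91, 2.08, 1.29, 0.28, 0.59])
35 90 9
   (np.float64(0.21), [0.86, 0.75, -1.0, 2.27, 2.11, 0.46, 1.45], [0.86, 0.6, -1.06, 2.08, 1.4, 0.39, 2.09])
   (np.float64(0.2), [0.71, 0.64, -0.78, 2.28, 2.35, 0.32, 1.16], [0.76, 0.53, -0.9, 2.08, 1.28, 0.28, 2.16])
35 -90 7
   (np.float64(0.21), [0.69, 0.63, -0.75, 2.28, 2.39, 0.31, -2.03], [0.77, 0.54, -0.92, 2.08, 1.3, 0.29, -0.99])
   (np.float64(0.15), [0.9, 0.79, -1.08, 2.27, 2.06, 0.52, -1.61], [0.89, 0.64, -1.12, 2.08, 1.43, 0.44, -1.07])
45 0 7
   (np.float64(0.17), [-0.6, 0.86, 1.03, 2.34, 4.05, 1.04, 0.62], [-0.7, 0.7, 1.13, 2.16, 4.33, 0.84, 0.31])
   (np.float64(0.17), [0.89, 0.82, -1.03, 2.34, 2.55, 0.6, 2.68], [0.78, 0.55, -0.9, 2.17, 2.3, 0.26, 2.75])
45 180 8
   (n
[... 1823 characters left out ...]
1])
80 180 5
   (np.float64(0.07), [0.99, 1.26, -1.09, 2.44, 3.33, 1.19, -0.56], [0.96, 0.99, -1.17, 2.33, 3.15, 1.01, -0.71])
   (np.float64(0.07), [-0.39, 1.04, 0.74, 2.44, 3.43, 1.75, -2.16], [-0.5, 0.81, 0.86, 2.33, 3.54, 1.42, -2.24])
80 90 7
   (np.float64(0.07), [-0.05, 0.87, 0.3, 2.44, 3.5, 1.61, -0.2], [-0.44, 0.76, 0.77, 2.33, 3.54, 1.39, -0.59])
   (np.float64(0.07), [0.77, 1.02, -0.76, 2.44, 3.44, 1.3, 0.61], [0.77, 0.77, -0.85, 2.33, 3.3, 1.04, 0.47])
80 -90 9
   (np.float64(0.07), [-0.24, 0.94, 0.53, 2.44, 3.47, 1.68, 2.75], [-0.41, 0.74, 0.72, 2.33, 3.54, 1.37, 2.59])
   (np.float64(0.07), [-0.49, 1.14, 0.89, 2.44, 3.39, 1.8, 2.39], [-0.61, 0.93, 1.04, 2.33, 3.54, 1.49, 2.31])
```

```bash
cat > path.py <<'E'
from ik import *
p,R,s=now(); jn=s["joint_positions"]
c=FK(th,sg,jn); print("fk err",(c[0]-p).round(4),np.degrees((c[1].inv()*R).magnitude()).round(2))
Rt=Rw(52)*Ro.from_euler("z",np.pi)
f=IK(W(q,(-.14,0,.22)),Rt,np.array([.3,.6,-.2,2.3,3.3,.7,-1.3]),w=3e-3)
jC=f.x;print("C",f.cost,jC.round(2))
jA=jn.copy();jA[5]=.4;jA[4]=-1.25
K=[jn,jA]
N=9
for i in range(1,N+1):
    u=i/N; j=jA+(jC-jA)*u; 
    K.append(j)
np.save("K.npy",K)
Mi=lambda X:(lambda d:np.r_[np.cos(q[2])*d[0]+np.sin(q[2])*d[1],-np.sin(q[2])*d[0]+np.cos(q[2])*d[1],X[2]])(X-np.r_[q[:2],0])
off=p-c[0]
for j in K[1:]:
    a=FK(th,sg,j); v,p,R=rel(p,R,a[0]+off,a[1]); print(j.round(2).tolist(),v.tolist(),"mach",Mi(p).round(3),"z",R.as_matrix()[:,2].round(2))
E
python3 path.py
```

```text
fk err [ 0.0002 -0.0002 -0.0007] 1.44
C 0.13564492811835255 [-0.63  0.72  1.3   2.45  4.33  1.18 -2.54]
[0.67, 0.32, -0.52, 2.34, -1.25, 0.4, 0.23] [0.259, 0.027, -0.197, -0.012, -0.919, -0.121] mach [-0.11   0.059  0.239] z [ 0.45  0.41 -0.79]
[0.53, 0.37, -0.32, 2.35, -0.63, 0.49, -0.08] [0.108, -0.314, -0.18, -1.311, -0.046, 0.039] mach [-0.192  0.044  0.175] z [ 0.14  0.36 -0.92]
[0.38, 0.41, -0.12, 2.36, -0.01, 0.57, -0.38] [0.047, -0.384, -0.159, -1.443, 0.092, -0.006] mach [-0.283 -0.016  0.135] z [-0.17  0.11 -0.98]
[0.24, 0.45, 0.08, 2.37, 0.61, 0.66, -0.69] [-0.046, -0.42, -0.146, -1.426, 0.323, -0.059] mach [-0.347 -0.114  0.137] z [-0.35 -0.28 -0.89]
[0.09, 0.5, 0.29, 2.39, 1.23, 0.75, -1.0] [-0.159, -0.41, -0.143, -1.278, 0.61, -0.139] mach [-0.354 -0.219  0.179] z [-0.3  -0.67 -0.67]
[-0.05, 0.54, 0.49, 2.4, 1.85, 0.83, -1.31] [-0.277, -0.349, -0.143, -1.024, 0.905, -0.246] mach [-0.296 -0.291  0.241] z [-0.01 -0.91 -0.41]
[-0.2, 0.58, 0.69, 2.41, 2.47, 0.92, -1.61] [-0.377, -0.233, -0.143, -0.676, 1.16, -0.352] mach [-0.197 -0.298  0.291] z [ 0.41 -0.88 -0.22]
[-0.34, 0.63, 0.89, 2.42, 3.09, 1.01, -1.92] [-0.436, -0.069, -0.132, -0.243, 1.319, -0.446] mach [-0.104 -0.235  0.304] z [ 0.77 -0.6  -0.22]
[-0.49, 0.67, 1.1, 2.44, 3.71, 1.1, -2.23] [-0.432, 0.12, -0.107, 0.244, 1.334, -0.54] mach [-0.066 -0.128  0.278] z [ 0.89 -0.19 -0.4 ]
[-0.63, 0.72, 1.3, 2.45, 4.33, 1.18, -2.54] [-0.357, 0.302, -0.055, 0.728, 1.211, -0.652] mach [-0.107 -0.019  0.234] z [ 0.71  0.16 -0.68]
```

```bash
python3 - <<'E'
s=open("path.py").read()
s=s.replace("Rw(52)","Rw(48)").replace("(-.14,0,.22)","(-.07,0,.27)").replace("w=3e-3","w=3e-3,n=300")
s=s.replace("[.3,.6,-.2,2.3,3.3,.7,-1.3]","[.5,.5,-.4,2.2,3.0,.5,-1.2]").replace("jA[5]=.4;jA[4]=-1.25","jA[5]=.3;jA[4]=-1.25;jA[3]=2.2;jA[1]=.25").replace("N=9","N=7")
open("path.py","w").write(s)
E
python3 path.py
```

```text
fk err [ 0.0002 -0.0002 -0.0007] 1.44
C 2.2910938385996805e-06 [ 0.86  0.33 -0.81  2.4   3.27  0.29 -1.38]
[0.67, 0.25, -0.52, 2.2, -1.25, 0.3, 0.23] [0.057, 0.159, -0.262, 1.297, -0.229, -0.507] mach [-0.036  0.001  0.317] z [ 0.63  0.25 -0.74]
[0.7, 0.26, -0.56, 2.23, -0.6, 0.3, 0.0] [0.064, -0.187, -0.365, -0.785, -0.188, -0.007] mach [-0.085  0.     0.274] z [ 0.47  0.2  -0.86]
[0.73, 0.27, -0.6, 2.26, 0.04, 0.3, -0.23] [0.024, -0.174, -0.371, -0.654, -0.101, 0.025] mach [-0.122 -0.025  0.247] z [ 0.37  0.06 -0.93]
[0.75, 0.29, -0.64, 2.28, 0.69, 0.3, -0.46] [-0.023, -0.151, -0.379, -0.48, 0.023, 0.038] mach [-0.137 -0.06   0.237] z [ 0.37 -0.09 -0.93]
[0.78, 0.3, -0.68, 2.31, 1.33, 0.3, -0.69] [-0.073, -0.123, -0.38, -0.289, 0.174, 0.025] mach [-0.127 -0.084  0.243] z [ 0.45 -0.2  -0.87]
[0.81, 0.31, -0.73, 2.34, 1.98, 0.29, -0.92] [-0.119, -0.093, -0.38, -0.104, 0.341, -0.012] mach [-0.101 -0.084  0.256] z [ 0.59 -0.2  -0.78]
[0.83, 0.32, -0.77, 2.37, 2.62, 0.29, -1.15] [-0.16, -0.062, -0.374, 0.052, 0.503, -0.057] mach [-0.077 -0.053  0.268] z [ 0.7  -0.09 -0.71]
[0.86, 0.33, -0.81, 2.4, 3.27, 0.29, -1.38] [-0.19, -0.034, -0.368, 0.171, 0.644, -0.094] mach [-0.07   0.     0.271] z [ 0.74  0.11 -0.67]
```

Emit:
drive_tool --commands '[[[0.03,0.08,-0.13,0.65,-0.11,-0.25,-1],[0.03,0.08,-0.13,0.65,-0.11,-0.25,-1],[0.03,0.08,-0.13,0.65,-0.11,-0.25,-1]]]'

```text
clock: 4.1
eef_pos: [0.5684, -0.0816, 0.2715]
ee_rot: [-3.123, -0.659, 0.296]
contact_force: [-0.3, -0.8, -0.4]
gripper_width: 0.005
gripper_force: 0.0
```

Emit:
drive_tool --commands '[[[0.03,0.08,-0.13,0.65,-0.11,-0.25,-1],[0.03,0.08,-0.13,0.65,-0.11,-0.25,-1],[0.03,0.08,-0.13,0.65,-0.11,-0.25,-1]]]'

```text
clock: 4.4
eef_pos: [0.5919, -0.0648, 0.3172]
ee_rot: [3.078, -0.736, 0.474]
contact_force: [-0.3, -0.0, 0.3]
gripper_width: -0.005
gripper_force: 0.0
```

Emit:
drive_tool --commands '[[[0.064,-0.187,-0.365,-0.78,-0.19,0,-1],[0.064,-0.187,-0.365,-0.78,-0.19,0,-1],[0.064,-0.187,-0.365,-0.78,-0.19,0,-1],[0.064,-0.187,-0.365,-0.78,-0.19,0,-1]]]'

```text
clock: 4.8
eef_pos: [0.5428, -0.0725, 0.2727]
ee_rot: [2.902, -0.475, 0.898]
contact_force: [0.6, 0.0, -0.3]
gripper_width: 0.0
gripper_force: 0.0
```

```bash
sed -e 's/^jA=.*/jA=jn.copy()/' -e 's/N=7/N=6/' path.py > path2.py; python3 path2.py; python3 -c "
from plan import *;print(now()[2]['joint_positions'].round(2),now()[2]['clock'])"
```

```text
fk err [ 0.0007 -0.0039 -0.0005] 1.33
C 2.2910938385996805e-06 [ 0.86  0.33 -0.81  2.4   3.27  0.29 -1.38]
[0.48, 0.23, -0.31, 2.25, -0.78, 0.32, 0.16] [-0.02, -0.01, -0.003, 0.0, 0.0, 0.0] mach [-0.094  0.005  0.273] z [ 0.47  0.18 -0.86]
[0.54, 0.24, -0.39, 2.27, -0.1, 0.31, -0.09] [0.054, -0.184, -0.368, -0.705, -0.173, 0.044] mach [-0.137 -0.018  0.241] z [ 0.34  0.05 -0.94]
[0.61, 0.26, -0.47, 2.3, 0.57, 0.31, -0.35] [-0.008, -0.162, -0.377, -0.526, 0.005, 0.057] mach [-0.154 -0.055  0.23 ] z [ 0.32 -0.12 -0.94]
[0.67, 0.28, -0.56, 2.32, 1.25, 0.31, -0.61] [-0.072, -0.133, -0.38, -0.33, 0.203, 0.038] mach [-0.142 -0.083  0.235] z [ 0.41 -0.23 -0.88]
[0.73, 0.3, -0.64, 2.35, 1.92, 0.3, -0.86] [-0.132, -0.102, -0.375, -0.145, 0.399, -0.009] mach [-0.111 -0.084  0.25 ] z [ 0.56 -0.23 -0.8 ]
[0.8, 0.32, -0.72, 2.37, 2.6, 0.3, -1.12] [-0.18, -0.072, -0.368, 0.009, 0.573, -0.068] mach [-0.081 -0.053  0.264] z [ 0.69 -0.11 -0.72]
[0.86, 0.33, -0.81, 2.4, 3.27, 0.29, -1.38] [-0.209, -0.044, -0.362, 0.12, 0.704, -0.117] mach [-0.07   0.004  0.271] z [ 0.74  0.11 -0.67]
[ 0.48  0.23 -0.31  2.25 -0.78  0.32  0.16] 4.8
```

Emit:
drive_tool --commands '[[[0.054,-0.184,-0.368,-0.7,-0.17,0.04,-1],[0.054,-0.184,-0.368,-0.7,-0.17,0.04,-1],[0.054,-0.184,-0.368,-0.7,-0.17,0.04,-1],[0.054,-0.184,-0.368,-0.7,-0.17,0.04,-1]]]'

```text
clock: 5.2
eef_pos: [0.5049, -0.0996, 0.2418]
ee_rot: [2.846, -0.187, 1.238]
contact_force: [0.1, 0.6, -0.9]
gripper_width: 0.0
gripper_force: 0.0
```

Emit:
drive_tool --commands '[[[-0.01,-0.162,-0.377,-0.53,0,0.06,-1],[-0.01,-0.162,-0.377,-0.53,0,0.06,-1],[-0.01,-0.162,-0.377,-0.53,0,0.06,-1],[-0.01,-0.162,-0.377,-0.53,0,0.06,-1]]]'

```text
clock: 5.6
eef_pos: [0.4913, -0.1391, 0.2289]
ee_rot: [2.822, 0.094, 1.559]
contact_force: [0.8, 0.8, 0.3]
gripper_width: 0.001
gripper_force: 0.0
```

Emit:
drive_tool --commands '[[[-0.07,-0.133,-0.38,-0.33,0.2,0.04,-1],[-0.07,-0.133,-0.38,-0.33,0.2,0.04,-1],[-0.07,-0.133,-0.38,-0.33,0.2,0.04,-1],[-0.07,-0.133,-0.38,-0.33,0.2,0.04,-1]]]'

```text
clock: 6.0
eef_pos: [0.5061, -0.1665, 0.2331]
ee_rot: [2.826, 0.354, 1.898]
contact_force: [-0.5, -0.3, -0.5]
gripper_width: -0.0
gripper_force: 0.0
```

```bash
sed -i 's/N=6/N=4/' path2.py; python3 path2.py
```

```text
fk err [-0.0133  0.0179 -0.0017] 1.19
C 2.2910938385996805e-06 [ 0.86  0.33 -0.81  2.4   3.27  0.29 -1.38]
[-0.16, 0.25, 0.36, 2.36, 0.47, 0.12, 0.11] [0.015, -0.012, -0.001, 0.0, 0.0, 0.0] mach [-0.143 -0.082  0.233] z [ 0.39 -0.23 -0.89]
[0.1, 0.27, 0.07, 2.37, 1.17, 0.16, -0.26] [0.018, -0.013, -0.311, -0.011, -0.092, 0.207] mach [-0.144 -0.09   0.217] z [ 0.38 -0.25 -0.89]
[0.35, 0.29, -0.22, 2.38, 1.87, 0.21, -0.63] [-0.071, -0.065, -0.294, -0.142, 0.219, 0.092] mach [-0.122 -0.091  0.217] z [ 0.47 -0.23 -0.85]
[0.61, 0.31, -0.51, 2.39, 2.57, 0.25, -1.01] [-0.158, -0.115, -0.269, -0.267, 0.502, -0.082] mach [-0.086 -0.07   0.236] z [ 0.62 -0.12 -0.78]
[0.86, 0.33, -0.81, 2.4, 3.27, 0.29, -1.38] [-0.219, -0.143, -0.254, -0.349, 0.711, -0.277] mach [-0.059 -0.02   0.272] z [ 0.74  0.11 -0.67]
```

```bash
cat > refit.py <<'E'
from ik import *
import ik
from data import D
D=list(D); D[2]=([.67,.32,-.52,2.34,-1.46,.11,.23],D[2][1],D[2][2])
import os,pickle
X=pickle.load(open("extra.pkl","rb")) if os.path.exists("extra.pkl") else []
s=sensors.sense(); X.append((s["joint_positions"],s["eef_pos"],s["ee_rot"])); pickle.dump(X,open("extra.pkl","wb"))
wt=[1,.4,.4]+[1]*len(X)
r=lambda t:np.concatenate([k*np.r_[5*(a:=FK(t,sg,j))[0]-5*np.array(p),(a[1].inv()*Ro.from_euler("xyz",o)).as_rotvec()] for k,(j,p,o) in zip(wt,D+X)]+[.02*t[6:]])
f=least_squares(r,th);np.save("th.npy",f.x);print("refit",f.cost,f.x.round(4).tolist())
E
python3 - <<'E'
s=open("path.py").read()
s=s.replace("from ik import *","from refit import *\nimport refit\nth=np.load('th.npy');ik.th=th\nimport sys")
import re
s=re.sub(r"np\.array\(\[\.5,.*?\]\)","np.array([.1,.45,0,2.3,3.3,.5,-1.4])",s)
s=re.sub(r"jA=jn.*","jA=jn.copy();jA[5]=max(.45,jn[5])",s).replace("N=7","N=int(sys.argv[1])")
open("path3.py","w").write(s)
E
python3 path3.py 6
```

```text
refit 0.0006433120632110515 [-0.0103, 1.561, 0.3085, 0.5968, 0.4644, 0.294, 0.0163, -0.0026, -0.0016, -0.037]
fk err [-0.0009  0.002   0.0003] 0.27
C 2.262127079979264e-06 [ 0.35  0.24 -0.19  2.44  3.68  0.4  -1.83]
[-0.16, 0.25, 0.36, 2.36, 0.47, 0.45, 0.11] [0.317, 0.034, -0.0, 0.141, -1.186, -0.197] mach [-0.238 -0.094  0.216] z [ 0.09 -0.3  -0.95]
[-0.07, 0.25, 0.27, 2.37, 1.0, 0.44, -0.22] [-0.016, -0.189, -0.16, -0.674, 0.059, 0.005] mach [-0.223 -0.144  0.232] z [ 0.18 -0.46 -0.87]
[0.01, 0.24, 0.18, 2.39, 1.54, 0.43, -0.54] [-0.09, -0.17, -0.16, -0.552, 0.333, -0.019] mach [-0.184 -0.17   0.253] z [ 0.34 -0.53 -0.78]
[0.09, 0.24, 0.08, 2.4, 2.07, 0.42, -0.86] [-0.151, -0.132, -0.157, -0.376, 0.555, -0.052] mach [-0.134 -0.164  0.271] z [ 0.53 -0.48 -0.7 ]
[0.18, 0.24, -0.01, 2.42, 2.61, 0.41, -1.19] [-0.195, -0.081, -0.152, -0.168, 0.709, -0.09] mach [-0.089 -0.127  0.281] z [ 0.68 -0.33 -0.65]
[0.26, 0.24, -0.1, 2.43, 3.14, 0.41, -1.51] [-0.216, -0.025, -0.149, 0.053, 0.786, -0.12] mach [-0.065 -0.068  0.281] z [ 0.76 -0.12 -0.64]
[0.35, 0.24, -0.19, 2.44, 3.68, 0.4, -1.83] [-0.215, 0.033, -0.15, 0.266, 0.789, -0.137] mach [-0.069 -0.002  0.27 ] z [ 0.74  0.11 -0.67]
```

Emit:
drive_tool --commands '[[[0.27,0.03,0,0.12,-1,-0.17,-1],[0.27,0.03,0,0.12,-1,-0.17,-1],[0.27,0.03,0,0.12,-1,-0.17,-1],[0.27,0.03,0,0.12,-1,-0.17,-1]]]'

```text
clock: 6.4
eef_pos: [0.4317, -0.189, 0.22]
ee_rot: [3.102, 0.324, 1.9]
contact_force: [0.3, 0.6, -1.0]
gripper_width: 0.0
gripper_force: 0.0
```

Emit:
drive_tool --commands '[[[-0.016,-0.189,-0.16,-0.67,0.06,0,-1],[-0.016,-0.189,-0.16,-0.67,0.06,0,-1],[-0.016,-0.189,-0.16,-0.67,0.06,0,-1],[-0.016,-0.189,-0.16,-0.67,0.06,0,-1]]]'

```text
clock: 6.8
eef_pos: [0.4515, -0.2344, 0.2366]
ee_rot: [-3.118, 0.522, 2.085]
contact_force: [0.5, 0.3, 0.2]
gripper_width: -0.0
gripper_force: 0.0
```

```bash
python3 path3.py 5
```

```text
refit 0.0008060494667567838 [-0.0032, 1.5678, 0.3057, 0.5936, 0.4626, 0.2907, 0.0194, -0.0058, -0.0, -0.0417]
fk err [-0.0018  0.0015  0.0006] 0.09
C 1.0841063777935937e-05 [ 0.35  0.24 -0.21  2.45  3.65  0.39 -1.81]
[-0.36, 0.28, 0.6, 2.37, 0.89, 0.45, -0.12] [0.126, -0.014, -0.0, -0.055, -0.472, -0.032] mach [-0.241 -0.157  0.242] z [ 0.11 -0.52 -0.85]
[-0.21, 0.27, 0.44, 2.39, 1.44, 0.44, -0.46] [-0.089, -0.166, -0.164, -0.524, 0.349, 0.041] mach [-0.202 -0.185  0.257] z [ 0.28 -0.58 -0.76]
[-0.07, 0.26, 0.28, 2.4, 2.0, 0.43, -0.79] [-0.164, -0.132, -0.155, -0.363, 0.608, -0.029] mach [-0.147 -0.179  0.269] z [ 0.48 -0.53 -0.7 ]
[0.07, 0.25, 0.12, 2.42, 2.55, 0.42, -1.13] [-0.215, -0.087, -0.146, -0.177, 0.783, -0.101] mach [-0.096 -0.14   0.276] z [ 0.66 -0.37 -0.66]
[0.21, 0.25, -0.04, 2.43, 3.1, 0.4, -1.47] [-0.238, -0.034, -0.142, 0.019, 0.873, -0.156] mach [-0.066 -0.075  0.276] z [ 0.75 -0.14 -0.65]
[0.35, 0.24, -0.21, 2.45, 3.65, 0.39, -1.81] [-0.236, 0.021, -0.146, 0.213, 0.875, -0.185] mach [-0.068 -0.002  0.27 ] z [ 0.73  0.11 -0.67]
```

Emit:
drive_tool --commands '[[[0.126,-0.014,0,-0.05,-0.47,-0.03,-1],[0.126,-0.014,0,-0.05,-0.47,-0.03,-1]]]'

```text
clock: 7.0
eef_pos: [0.4188, -0.2558, 0.2418]
ee_rot: [-2.984, 0.537, 2.084]
contact_force: [0.2, 0.2, -0.5]
gripper_width: 0.0
gripper_force: 0.0
```

Emit:
drive_tool --commands '[[[-0.09,-0.166,-0.164,-0.52,0.35,0.04,-1],[-0.09,-0.166,-0.164,-0.52,0.35,0.04,-1],[-0.09,-0.166,-0.164,-0.52,0.35,0.04,-1],[-0.09,-0.166,-0.164,-0.52,0.35,0.04,-1]]]'

```text
clock: 7.4
eef_pos: [0.4621, -0.2757, 0.2558]
ee_rot: [-2.94, 0.677, 2.331]
contact_force: [0.2, -0.3, 0.1]
gripper_width: 0.003
gripper_force: 0.0
```

Emit:
drive_tool --commands '[[[-0.164,-0.132,-0.155,-0.36,0.61,-0.03,-1],[-0.164,-0.132,-0.155,-0.36,0.61,-0.03,-1],[-0.164,-0.132,-0.155,-0.36,0.61,-0.03,-1],[-0.164,-0.132,-0.155,-0.36,0.61,-0.03,-1]]]'

```text
clock: 7.8
eef_pos: [0.5167, -0.2628, 0.2693]
ee_rot: [-2.946, 0.783, 2.581]
contact_force: [0.2, 0.6, -0.0]
gripper_width: 0.003
gripper_force: 0.0
```

```bash
sed -i 's/max(.45,jn\[5\])/max(.3,jn[5])/' path3.py; python3 path3.py 3
```

```text
refit 0.0009658439031313984 [-0.0032, 1.568, 0.2927, 0.6009, 0.4588, 0.2895, 0.02, -0.0103, 0.0041, -0.0419]
fk err [-0.0014  0.0009 -0.0002] 0.14
C 0.0006947800179025096 [-0.73  0.66  1.3   2.45  4.24  1.02 -2.54]
[-0.31, 0.3, 0.56, 2.41, 2.15, 0.36, -0.97] [0.002, 0.0, -0.001, 0.0, 0.0, 0.0] mach [-0.146 -0.179  0.269] z [ 0.48 -0.53 -0.7 ]
[-0.45, 0.42, 0.81, 2.43, 2.84, 0.58, -1.49] [-0.054, -0.271, -0.165, -0.882, 0.23, 0.064] mach [-0.093 -0.202  0.313] z [ 0.68 -0.55 -0.48]
[-0.59, 0.54, 1.05, 2.44, 3.54, 0.8, -2.02] [-0.305, -0.109, -0.127, -0.27, 1.12, -0.25] mach [-0.038 -0.126  0.319] z [ 0.85 -0.27 -0.46]
[-0.73, 0.66, 1.3, 2.45, 4.24, 1.02, -2.54] [-0.379, 0.207, -0.027, 0.675, 1.434, -0.607] mach [-0.067 -0.002  0.271] z [ 0.73  0.11 -0.68]
```

```bash
cat > cart.py <<'E'
from plan import *
from scipy.spatial.transform import Slerp
def go(X,tilt,N,roll=np.pi):
    p,R,s=now(); print("J",s["joint_positions"].round(2),"t",round(s["clock"],2),"F",s["contact_force"].round(1))
    d=p-np.r_[q[:2],0];print("mach",(Ro.from_euler("z",-q[2]).apply(d)).round(4))
    pt=W(q,X);Rt=Rw(tilt)*Ro.from_euler("z",roll);sl=Slerp([0,1],Ro.concatenate([R,Rt]));p0=p
    for i in range(1,N+1):
        v,p,R=rel(p,R,p0+(pt-p0)*i/N,sl(i/N)); print(v.tolist(),p.round(3))
E
python3 -c "
from cart import *
go((-.05,0,.27),48,4)"
```

```text
J [-0.31  0.3   0.56  2.41  2.15  0.36 -0.97] t 7.8 F [ 0.2  0.6 -0. ]
mach [-0.1464 -0.1792  0.2693]
[-0.167, -0.024, -0.115, 0.092, 0.592, -0.214] [ 0.534 -0.215  0.269]
[-0.168, -0.024, -0.115, 0.015, 0.626, -0.108] [ 0.552 -0.167  0.27 ]
[-0.167, -0.024, -0.115, -0.063, 0.633, 0.003] [ 0.569 -0.12   0.27 ]
[-0.168, -0.024, -0.115, -0.136, 0.611, 0.116] [ 0.587 -0.072  0.27 ]
```

Emit:
drive_tool --commands '[[[-0.167,-0.024,-0.115,0.09,0.59,-0.21,-1],[-0.167,-0.024,-0.115,0.09,0.59,-0.21,-1],[-0.167,-0.024,-0.115,0.09,0.59,-0.21,-1]]]'

```text
clock: 8.1
eef_pos: [0.5333, -0.2172, 0.2698]
ee_rot: [-2.997, 0.788, 2.75]
contact_force: [0.2, -0.9, 0.5]
gripper_width: 0.002
gripper_force: 0.0
```

Emit:
drive_tool --commands '[[[-0.167,-0.024,-0.115,0.02,0.63,-0.11,-1],[-0.167,-0.024,-0.115,0.02,0.63,-0.11,-1],[-0.167,-0.024,-0.115,0.02,0.63,-0.11,-1]]]'

```text
clock: 8.4
eef_pos: [0.5511, -0.17, 0.2694]
ee_rot: [-3.046, 0.798, 2.924]
contact_force: [-0.5, -0.9, 0.1]
gripper_width: -0.0
gripper_force: 0.0
```

Emit:
drive_tool --commands '[[[-0.167,-0.024,-0.115,-0.06,0.63,0,-1],[-0.167,-0.024,-0.115,-0.06,0.63,0,-1],[-0.167,-0.024,-0.115,-0.06,0.63,0,-1]]]'

```text
clock: 8.7
eef_pos: [0.5688, -0.1227, 0.269]
ee_rot: [-3.093, 0.814, 3.1]
contact_force: [-1.2, 0.0, 0.2]
gripper_width: 0.003
gripper_force: 0.0
```

Emit:
drive_tool --commands '[[[-0.167,-0.024,-0.115,-0.14,0.61,0.12,-1],[-0.167,-0.024,-0.115,-0.14,0.61,0.12,-1],[-0.167,-0.024,-0.115,-0.14,0.61,0.12,-1],[-0.167,-0.024,-0.115,-0.14,0.61,0.12,-1]]]'

```text
clock: 9.1
eef_pos: [0.5868, -0.0732, 0.2686]
ee_rot: [-3.136, 0.835, -3.003]
contact_force: [0.1, 0.5, 0.6]
gripper_width: 0.002
gripper_force: 0.0
```

```bash
python3 -c "
from cart import *
go((-.06,0,.20),48,1);go((-.06,0,.125),48,2)"
```

```text
J [ 0.42  0.29 -0.31  2.41  3.49  0.37 -1.66] t 9.1 F [0.1 0.5 0.6]
mach [-0.0501 -0.0015  0.2686]
[-0.007, -0.002, -0.002, 0.718, 0.02, 0.483] [ 0.577 -0.073  0.2  ]
J [ 0.42  0.29 -0.31  2.41  3.49  0.37 -1.66] t 9.1 F [0.1 0.5 0.6]
mach [-0.0501 -0.0015  0.2686]
[-0.004, -0.001, -0.001, 0.707, 0.012, 0.556] [ 0.582 -0.073  0.197]
[-0.003, -0.001, -0.001, 0.707, 0.01, 0.556] [ 0.577 -0.073  0.125]
```

Emit:
drive_tool --commands '[[[0,0,0,0.76,0.01,0.5,-1],[0,0,0,0.76,0.01,0.5,-1],[0,0,0,0.76,0.01,0.5,-1]]]'

```text
clock: 9.4
eef_pos: [0.5735, -0.0724, 0.1932]
ee_rot: [-3.137, 0.828, -2.999]
contact_force: [0.0, 0.4, -0.6]
gripper_width: -0.002
gripper_force: 0.0
```

Emit:
drive_tool --commands '[[[0,0,0,0.7,0.01,0.55,-1],[0,0,0,0.7,0.01,0.55,-1],[0,0,0,0.7,0.01,0.55,-1],[0,0,0,0.7,0.01,0.55,-1]]]'

```text
clock: 9.8
eef_pos: [0.5709, -0.0737, 0.125]
ee_rot: [-3.137, 0.833, -3.0]
contact_force: [0.9, 0.3, -0.7]
gripper_width: 0.001
gripper_force: 0.0
```

Run:
```python
from cart import *
a=np.radians(48);d=np.array([np.sin(a),0,-np.cos(a)]);n=np.array([np.cos(a),0,np.sin(a)])
tip=np.array([-.0265,0,.1706])-n*.011+d*.025
print(tip); go(tip-n*.012,48,1)
for b in("side",): cv2.imwrite("pics/s1.png",optics.read_camera(b)[120:340,200:500,::-1].repeat(2,0).repeat(2,1))
```

```text
[-0.01528182  0.          0.14569714]
J [ 0.82  0.8  -0.9   2.51  2.8   0.8  -0.73] t 9.8 F [ 0.9  0.3 -0.7]
mach [-0.066   0.0003  0.125 ]
[-0.006, -0.005, -0.001, -0.468, -0.002, 0.296] [ 0.613 -0.068  0.137]
```

View pics/s1.png

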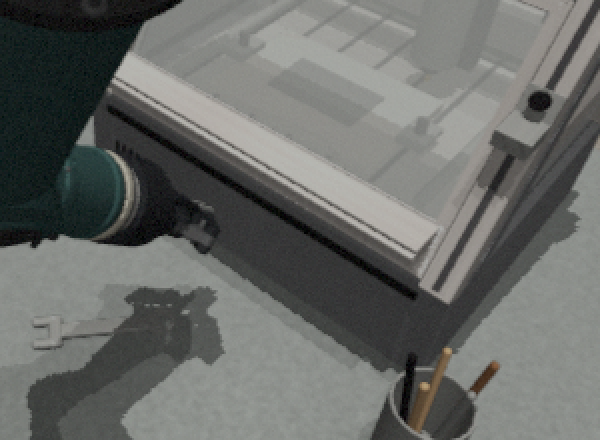

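The fingers sit before the plinth and below the lip, with the wrench and pot clear. Next I'll close in under the lip.

Emit:
drive_tool --commands '[[[0,0,0,-0.16,0,0.1,-1],[0,0,0,-0.31,0,0.2,-1],[0,0,0,-0.46,0,0.3,-1],[0,0,0,-0.46,0,0.3,-1]]]'

```text
clock: 10.25
eef_pos: [0.6168, -0.0668, 0.1398]
ee_rot: [-3.131, 0.842, -2.994]
contact_force: [-0.4, 0.2, -0.0]
gripper_width: -0.001
gripper_force: 0.0
```

Emit:
drive_tool --commands '[[[0,0,0,-0.03,0,0,-1],[0,0,0,-0.06,0,0,-1],[0,0,0,-0.09,0,0,-1],[0,0,0,-0.12,0,0,-1],[0,0,0,-0.15,0,0,-1],[0,0,0,-0.18,0,0,-1],[0,0,0,-0.18,0,0,-1]]]'

```text
clock: 10.95
eef_pos: [0.6213, -0.0659, 0.1472]
ee_rot: [-3.138, 0.834, -2.999]
contact_force: [-2.2, -0.5, -1.5]
gripper_width: -0.002
gripper_force: 1.3
```

```bash
python3 -c "
from cart import *
go((-.01528,0,.1457),48,1)"
```

```text
J [ 0.78  0.75 -0.89  2.4   2.74  0.67 -0.72] t 10.95 F [-2.2 -0.5 -1.5]
mach [-0.0149  0.0008  0.1472]
[-0.003, -0.004, 0.0, 0.017, -0.01, 0.009] [ 0.621 -0.067  0.146]
```

Emit:
drive_tool --commands '[[[0,0,0,-0.03,0,-0.006,-1],[0,0,0,-0.06,0,-0.013,-1],[0,0,0,-0.1,0,-0.021,-1],[0,0,0,-0.14,0,-0.03,-1],[0,0,0,-0.18,0,-0.038,-1],[0,0,0,-0.22,0,-0.047,-1],[0,0,0,-0.26,0,-0.055,-1],[0,0,0,-0.3,0,-0.064,-1],[0,0,0,-0.34,0,-0.072,-1],[0,0,0,-0.37,0,-0.079,-1]]]'

```text
clock: 11.95
eef_pos: [0.6377, -0.0634, 0.1745]
ee_rot: [-3.136, 0.837, -2.997]
contact_force: [-4.7, -0.8, -1.5]
gripper_width: 0.003
gripper_force: 1.9
```

```bash
python3 -c "
from cart import *
go((-.01528+.06,0,.1457+.1039),48,1)"
```

```text
J [ 0.78  0.68 -0.9   2.36  2.7   0.59 -0.71] t 11.95 F [-4.7 -0.8 -1.5]
mach [0.0017 0.001  0.1745]
[-0.004, -0.001, 0.001, -1.057, -0.015, -0.229] [ 0.68  -0.058  0.25 ]
```

Emit:
drive_tool --commands '[[[0,0,0,-0.03,0,-0.006,-1],[0,0,0,-0.07,0,-0.015,-1],[0,0,0,-0.11,0,-0.023,-1],[0,0,0,-0.15,0,-0.032,-1],[0,0,0,-0.19,0,-0.04,-1],[0,0,0,-0.23,0,-0.049,-1],[0,0,0,-0.27,0,-0.057,-1],[0,0,0,-0.31,0,-0.066,-1],[0,0,0,-0.35,0,-0.074,-1],[0,0,0,-0.38,0,-0.081,-1]]]'

```text
clock: 12.95
eef_pos: [0.6531, -0.0612, 0.2014]
ee_rot: [-3.136, 0.837, -2.998]
contact_force: [-4.3, -1.2, -1.5]
gripper_width: -0.002
gripper_force: 2.0
```

Emit:
drive_tool --commands '[[[0,0,0,-0.03,0,-0.006,-1],[0,0,0,-0.07,0,-0.015,-1],[0,0,0,-0.11,0,-0.023,-1],[0,0,0,-0.15,0,-0.032,-1],[0,0,0,-0.19,0,-0.04,-1],[0,0,0,-0.23,0,-0.049,-1],[0,0,0,-0.27,0,-0.057,-1],[0,0,0,-0.3,0,-0.064,-1],[0,0,0,-0.33,0,-0.07,-1],[0,0,0,-0.35,0,-0.074,-1]]]'

```text
clock: 13.95
eef_pos: [0.6673, -0.0592, 0.2261]
ee_rot: [-3.136, 0.837, -2.998]
contact_force: [-5.0, -1.8, -1.2]
gripper_width: -0.005
gripper_force: 2.0
```

Run:
```python
from cart import *
go((-.01528+.061,0,.1457+.1057),48,1)
im=optics.read_camera("side")[:,:,::-1].copy(); cv2.imwrite("pics/side2.png",im)
cv2.imwrite("pics/s2.png",cv2.resize(im[130:230,380:510],None,fx=6,fy=6,interpolation=cv2.INTER_CUBIC))
```

```text
J [ 0.76  0.57 -0.88  2.27  2.62  0.43 -0.69] t 13.95 F [-5.  -1.8 -1.2]
mach [0.0315 0.001  0.2261]
[-0.004, -0.001, 0.001, -0.354, -0.013, -0.08] [ 0.682 -0.058  0.251]
```

View pics/s2.png

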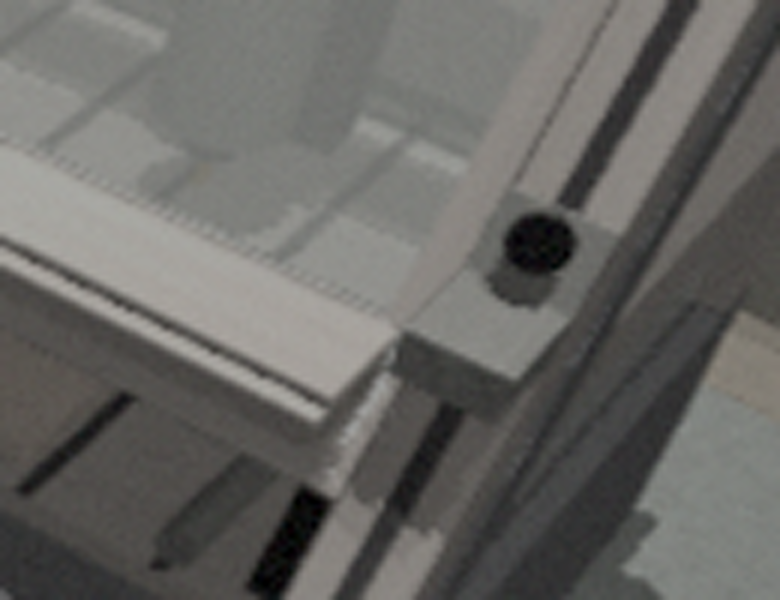

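The lip's right front-top corner is at crop (325,403) and the tab's front-top edge runs from (405,335) to (515,381), so the lip is still below the tab. I'll work out the remaining travel from the model.

```bash
cat > meas.py <<'E'
from cart import *
def tsolve(pts,u0):  # pts: [(y,(px,py))] top-front-edge points, residual perpendicular to edge direction in the image
    def r(t):
        out=[]
        for y,px in pts:
            a,b=proj("side",L(q,t[0],(0,y+.01,.008))),proj("side",L(q,t[0],(0,y-.01,.008)))
            d=(b-a)/np.linalg.norm(b-a);e=np.array(px)-a;out.append(d[0]*e[1]-d[1]*e[0])
        return out
    f=least_squares(r,[u0]);return f.x[0],np.round(r(f.x),2)
c=lambda ox,oy,x,y:(ox+(x+.5)/6-.5,oy+(y+.5)/6-.5)
E
python3 - <<'E'
from meas import *
k=lambda x,y:c(380,130,x,y)
print("lip",tsolve([(-.192,k(325,403)),(-.16,k(200,340)),(-.12,k(20,250))],.1))
print("tab",tsolve([(-.2,k(405,335)),(-.23,k(515,381))],.12))
k0=lambda x,y:c(435,150,x,y)
print("tab0",tsolve([(-.2,k0(75,212)),(-.23,k0(185,260))],.12))
k1=lambda x,y:c(235,135,x,y)
print("lip0",tsolve([(.192,k1(80,118)),(.12,k1(390,293))],.0))
a=proj("side",L(q,.12,(0,-.2,.008)));print("px per mm along guide",(proj("side",L(q,.13,(0,-.2,.008)))-a)/10,"edge dir",proj("side",L(q,.12,(0,-.23,.008)))-a)
E
```

```text
lip (np.float64(0.09674674353604253), array([ 0.15, -0.02, -0.14]))
tab (np.float64(0.12190131707167183), array([ 0.44, -0.43]))
tab0 (np.float64(0.12235084773800133), array([ 0.29, -0.28]))
lip0 (np.float64(0.0030943500180758646), array([ 0.49, -0.45]))
px per mm along guide [ 0.31963994 -0.58006474] edge dir [18.66115852  8.8201987 ]
```

Emit:
drive_tool --commands '[[[0,0,0,-0.03,0,-0.006,-1],[0,0,0,-0.06,0,-0.013,-1],[0,0,0,-0.09,0,-0.019,-1],[0,0,0,-0.12,0,-0.025,-1],[0,0,0,-0.15,0,-0.032,-1],[0,0,0,-0.18,0,-0.038,-1],[0,0,0,-0.2,0,-0.043,-1],[0,0,0,-0.22,0,-0.047,-1],[0,0,0,-0.23,0,-0.049,-1],[0,0,0,-0.23,0,-0.049,-1]]]'

```text
clock: 15.0
eef_pos: [0.6767, -0.0578, 0.2424]
ee_rot: [-3.136, 0.837, -2.997]
contact_force: [-2.7, -1.1, -0.8]
gripper_width: -0.003
gripper_force: 1.5
```

Run:
```python
from meas import *
go((-.01528+.061,0,.1457+.1057),48,1)
im=np.mean([optics.read_camera("side")[:,:,::-1] for _ in range(6)],0).astype(np.uint8); cv2.imwrite("pics/side3.png",im)
cv2.imwrite("pics/s3.png",cv2.resize(im[140:215,400:500],None,fx=8,fy=8,interpolation=cv2.INTER_CUBIC))
```

```text
J [ 0.74  0.54 -0.86  2.24  2.59  0.38 -0.68] t 15.0 F [-2.7 -1.1 -0.8]
mach [0.041  0.001  0.2424]
[-0.004, -0.001, 0.001, -0.123, -0.013, -0.032] [ 0.681 -0.058  0.251]
```

View pics/s3.png

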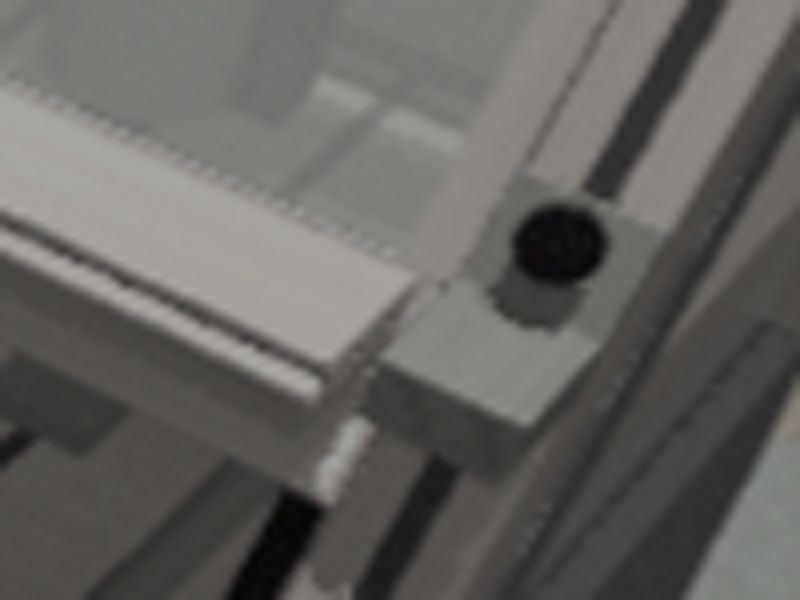

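The lip's front-top corner is at crop (328,362) and the tab's front-top edge runs (380,362)–(525,425), so only a few mm remain. I'll measure it sub-pixel by sampling edge profiles along the guide direction.

```bash
cat > prof.py <<'E'
from meas import *
def prof(im,y0,y1,ts,z=.008):
    g=cv2.cvtColor(im,cv2.COLOR_BGR2GRAY).astype(np.float32); out=[]
    for t in ts:
        P_=np.array([proj("side",L(q,t,(0,y,z))) for y in np.linspace(y0,y1,25)],np.float32)
        out.append(cv2.remap(g,P_[:,:1],P_[:,1:],cv2.INTER_CUBIC).mean())
    return np.array(out)
def show(name,c0=.11):
    im=cv2.imread(name); ts=np.arange(c0-.02,c0+.028,.001)
    for nm,a,b in(("lip",-.188,-.16),("tab",-.226,-.204)):
        v=prof(im,a,b,ts); print(nm,[(int(round(t*1000)),int(x)) for t,x in zip(ts,v)])
E
python3 -c "
from prof import *
show('pics/side3.png')"
```

```text
lip [(90, 69), (91, 69), (92, 69), (93, 74), (94, 81), (95, 83), (96, 82), (97, 81), (98, 80), (99, 81), (100, 81), (101, 79), (102, 75), (103, 71), (104, 70), (105, 70), (106, 68), (107, 65), (108, 69), (109, 91), (110, 125), (111, 157), (112, 165), (113, 154), (114, 118), (115, 79), (116, 81), (117, 113), (118, 147), (119, 161), (120, 161), (121, 160), (122, 160), (123, 160), (124, 160), (125, 162), (126, 162), (127, 162), (128, 162), (129, 162), (130, 161), (131, 160), (132, 160), (133, 160), (134, 161), (135, 162), (136, 163), (137, 163), (138, 162)]
tab [(90, 61), (91, 61), (92, 63), (93, 65), (94, 67), (95, 68), (96, 68), (97, 69), (98, 68), (99, 68), (100, 69), (101, 69), (102, 68), (103, 67), (104, 66), (105, 67), (106, 68), (107, 68), (108, 67), (109, 66), (110, 63), (111, 60), (112, 59), (113, 58), (114, 58), (115, 58), (116, 58), (117, 58), (118, 58), (119, 59), (120, 57), (121, 62), (122, 82), (123, 115), (124, 134), (125, 134), (126, 133), (127, 133), (128, 133), (129, 133), (130, 133), (131, 133), (132, 133), (133, 133), (134, 132), (135, 133), (136, 133), (137, 133), (138, 131)]
```

Run:
```python
from prof import *
P3=lambda x,y,z,t:(proj("side",L(q,t,(x,y,z)))-[400,140]+.5)*8-.5
for t in(.109,.113,.117): print(t,"rear",P3(.045,-.192,.008,t).round(),"front top",P3(0,-.192,.008,t).round(),"front bot",P3(0,-.192,-.008,t).round())
print("tab .122: ",[P3(0,y,z,.1222).round().tolist() for y in(-.2,-.23) for z in(.008,-.008)])
# end profile along depth: sample top face from rear to front, initial scene image, lip left end region
im=cv2.imread("pics/side3.png");g=cv2.cvtColor(im,cv2.COLOR_BGR2GRAY).astype(np.float32)
def dep(n,im,t,ys,xs):
    g=cv2.cvtColor(im,cv2.COLOR_BGR2GRAY).astype(np.float32);o=[]
    for x in xs:
        A=np.array([proj(n,L(q,t,(x,y,.008))) for y in ys],np.float32);o.append((int(round(x*1000)),int(cv2.remap(g,A[:,:1],A[:,1:],cv2.INTER_CUBIC).mean())))
    return o
xs=np.arange(-.03,.06,.002)
print("side0",dep("side",cv2.imread("pics/side0.png"),.0018,np.linspace(.1,.17,30),xs))
print("scene0",dep("scene",cv2.imread("pics/scene0.png"),.0018,np.linspace(0,.17,40),xs))
print("side3",dep("side",im,.115,np.linspace(-.188,-.15,20),xs))
```

```text
0.109 rear [412. 301.] front top [310. 404.] front bot [286. 465.]
0.113 rear [422. 283.] front top [320. 386.] front bot [296. 447.]
0.117 rear [432. 265.] front top [330. 367.] front bot [306. 429.]
tab .122:  [[381.0, 362.0], [356.0, 424.0], [531.0, 432.0], [503.0, 495.0]]
side0 [(-30, 44), (-28, 43), (-26, 46), (-24, 52), (-22, 57), (-20, 59), (-18, 66), (-16, 75), (-14, 71), (-12, 63), (-10, 60), (-8, 62), (-6, 83), (-4, 121), (-2, 144), (0, 136), (2, 101), (4, 82), (6, 113), (8, 141), (10, 145), (12, 144), (14, 144), (16, 143), (18, 143), (20, 144), (22, 145), (24, 145), (26, 145), (28, 144), (30, 144), (32, 144), (34, 145), (36, 145), (38, 146), (40, 146), (42, 144), (44, 137), (46, 126), (48, 123), (50, 119), (52, 107), (54, 104), (56, 104), (58, 104)]
scene0 [(-30, 140), (-28, 140), (-26, 140), (-24, 140), (-22, 139), (-20, 139), (-18, 139), (-16, 139), (-14, 139), (-12, 138), (-10, 140), (-8, 142), (-6, 142), (-4, 142), (-2, 147), (0, 164), (2, 179), (4, 184), (6, 184), (8, 183), (10, 184), (12, 184), (14, 184), (16, 184), (18, 185), (20, 185), (22, 186), (24, 185), (26, 184), (28, 183), (30, 184), (32, 184), (34, 186), (36, 186), (38, 186), (40, 183), (42, 162), (44, 127), (46, 125), (48, 152), (50, 158), (52, 141), (54, 125), (56, 118), (58, 114)]
side3 [(-30, 81), (-28, 80), (-26, 80), (-24, 81), (-22, 78), (-20, 73), (-18, 70), (-16, 70), (-14, 68), (-12, 66), (-10, 86), (-8, 128), (-6, 162), (-4, 161), (-2, 130), (0, 81), (2, 86), (4, 128), (6, 159), (8, 161), (10, 160), (12, 160), (14, 160), (16, 161), (18, 162), (20, 162), (22, 162), (24, 162), (26, 161), (28, 160), (30, 160), (32, 161), (34, 162), (36, 163), (38, 163), (40, 161), (42, 154), (44, 141), (46, 139), (48, 133), (50, 128), (52, 130), (54, 129), (56, 127), (58, 125)]
```

```bash
cat > wr.py <<'E'
from prof import *
def wproj(p,R,X):
    w=optics.camera_params("wrist");f=210/np.tan(np.radians(w["vertical_fov"])/2);M=w["mount"]
    c=M[:3,:3].T@(R.inv().apply(X-p)-M[:3,3]);return np.array([f*c[0]/c[2]+w["cx"],f*c[1]/c[2]+w["cy"]]),c
def wprof(im,p,R,t,ys,zs,x=0):
    g=cv2.cvtColor(im,cv2.COLOR_BGR2GRAY).astype(np.float32);o=[]
    for z in zs:
        A=np.array([wproj(p,R,L(q,t,(x,y,z)))[0] for y in ys],np.float32);o.append((round(z*1000),int(cv2.remap(g,A[:,:1],A[:,1:],cv2.INTER_CUBIC).mean())))
    return o
E
python3 - <<'E'
from wr import *
p,R,s=now(); im=optics.read_camera("wrist")[:,:,::-1].copy(); cv2.imwrite("pics/w3.png",im)
for y in(-.1,.0,.1): print(y,wproj(p,R,L(q,.116,(0,y,0)))[0].round(),wproj(p,R,L(q,.116,(0,y,.008)))[0].round())
for ys in(np.linspace(-.08,-.05,20),np.linspace(.05,.08,20)): print(wprof(im,p,R,.116,ys,np.arange(-.03,.03,.001)))
E
```

```text
-0.1 [ 21. 354.] [ 14. 377.]
0.0 [277. 355.] [277. 378.]
0.1 [535. 356.] [542. 379.]
[(-30, 171), (-29, 171), (-28, 171), (-27, 174), (-26, 169), (-25, 175), (-24, 172), (-23, 171), (-22, 172), (-21, 170), (-20, 173), (-19, 175), (-18, 174), (-17, 173), (-16, 172), (-15, 172), (-14, 170), (-13, 170), (-12, 165), (-11, 156), (-10, 150), (-9, 138), (-8, 129), (-7, 120), (-6, 113), (-5, 105), (-4, 96), (-3, 88), (-2, 75), (-1, 68), (0, 68), (1, 63), (2, 65), (3, 43), (4, 36), (5, 33), (6, 34), (7, 34), (8, 34), (9, 34), (10, 34), (11, 34), (12, 34), (13, 35), (14, 34), (15, 35), (16, 38), (17, 39), (18, 40), (19, 42), (20, 46), (21, 49), (22, -2), (23, 0), (24, 0), (25, 0), (26, 0), (27, 0), (28, 0), (29, 0)]
[(-30, 171), (-29, 168), (-28, 172), (-27, 171), (-26, 167), (-25, 172), (-24, 170), (-23, 167), (-22, 170), (-21, 168), (-20, 168), (-19, 166), (-18, 167), (-17, 168), (-16, 167), (-15, 171), (-14, 165), (-13, 161), (-12, 155), (-11, 149), (-10, 140), (-9, 129), (-8, 121), (-7, 113), (-6, 105), (-5, 98), (-4, 90), (-3, 82), (-2, 70), (-1, 66), (0, 62), (1, 58), (2, 59), (3, 40), (4, 34), (5, 35), (6, 35), (7, 36), (8, 36), (9, 35), (10, 35), (11, 35), (12, 35), (13, 35), (14, 34), (15, 37), (16, 39), (17, 41), (18, 43), (19, 46), (20, 48), (21, 55), (22, 0), (23, 0), (24, 0), (25, 0), (26, 0), (27, 0), (28, 0), (29, 0)]
```

Emit:
drive_tool --commands '[[[0,0,0,-0.02,0,-0.004,-1],[0,0,0,-0.035,0,-0.007,-1],[0,0,0,-0.045,0,-0.01,-1],[0,0,0,-0.055,0,-0.012,-1],[0,0,0,-0.055,0,-0.012,-1],[0,0,0,-0.055,0,-0.012,-1]]]'

```text
clock: 15.95
eef_pos: [0.6788, -0.0575, 0.2462]
ee_rot: [-3.136, 0.837, -2.998]
contact_force: [-1.5, -1.0, -1.9]
gripper_width: 0.003
gripper_force: 1.5
```

Emit:
drive_tool --commands '[[[0,0,0,0.03,0,0,-1],[0,0,0,0.15,0,0,-1],[0,0,0,0.3,0,0,-1],[0,0,0,0.3,0,-0.2,-1],[0,0,0,0.3,0,-0.6,-1],[0,0,0,0.3,0,-1,-1],[0,0,0,0.3,-0.5,-1,-1],[0,0,0,0.3,-1,-1,-1],[0,0,0,0.3,-1,-1,-1]]]'

```text
clock: 16.85
eef_pos: [0.616, -0.1556, 0.2819]
ee_rot: [-3.135, 0.839, -3.01]
contact_force: [0.4, -0.9, -0.6]
gripper_width: 0.001
gripper_force: 0.0
```

Run:
```python
from wr import *
go((0,0,.2),48,1)
im=np.mean([optics.read_camera("side")[:,:,::-1] for _ in range(6)],0).astype(np.uint8); cv2.imwrite("pics/side4.png",im)
show("pics/side4.png",.115)
p,R,s=now(); w=optics.read_camera("wrist")[:,:,::-1].copy(); cv2.imwrite("pics/w4.png",w)
for y in(-.215,-.19,.0): print(y,wproj(p,R,L(q,.12,(0,y,0)))[0].round())
a=cv2.resize(im[140:215,400:500],None,fx=4,fy=4,interpolation=cv2.INTER_CUBIC)
b=w[::-1,::-1]; c=cv2.resize(cv2.imread("pics/w3.png")[::-1,::-1],(400,300))
cv2.imwrite("pics/comb.png",np.vstack([np.hstack([a,c]),np.hstack([cv2.resize(b,(400,300)),cv2.resize(b[20:230,280:560],(400,300),interpolation=cv2.INTER_CUBIC)])]))
```

```text
J [ 1.12  0.48 -1.02  2.27  2.77  0.2  -0.72] t 16.85 F [ 0.4 -0.9 -0.6]
mach [-0.033  -0.0871  0.2819]
[-0.014, 0.001, -0.007, 0.494, 1.1, 0.975] [ 0.636 -0.065  0.2  ]
lip [(95, 73), (96, 73), (97, 77), (98, 86), (99, 88), (100, 87), (101, 85), (102, 85), (103, 85), (104, 85), (105, 84), (106, 81), (107, 76), (108, 74), (109, 74), (110, 73), (111, 71), (112, 71), (113, 87), (114, 119), (115, 155), (116, 172), (117, 168), (118, 142), (119, 95), (120, 80), (121, 107), (122, 145), (123, 167), (124, 168), (125, 167), (126, 167), (127, 166), (128, 167), (129, 168), (130, 169), (131, 169), (132, 169), (133, 169), (134, 168), (135, 167), (136, 167), (137, 167), (138, 169), (139, 169), (140, 169), (141, 170), (142, 169), (143, 163)]
tab [(95, 67), (96, 68), (97, 70), (98, 71), (99, 72), (100, 72), (101, 72), (102, 72), (103, 72), (104, 71), (105, 71), (106, 72), (107, 71), (108, 70), (109, 70), (110, 67), (111, 64), (112, 63), (113, 62), (114, 62), (115, 63), (116, 62), (117, 62), (118, 62), (119, 63), (120, 61), (121, 66), (122, 87), (123, 122), (124, 141), (125, 141), (126, 140), (127, 140), (128, 140), (129, 140), (130, 139), (131, 139), (132, 139), (133, 139), (134, 139), (135, 139), (136, 139), (137, 139), (138, 137), (139, 127), (140, 107), (141, 94), (142, 88), (143, 84)]
-0.215 [ 62. 298.]
-0.19 [101. 298.]
0.0 [400. 299.]
```

View pics/comb.png

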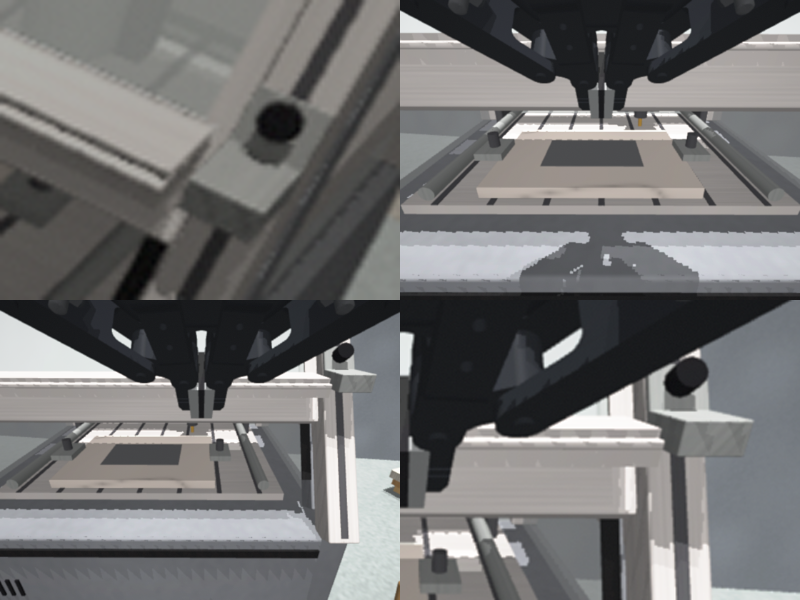

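The combined picture shows the lip band ending just left of the tab, with the lip's lower edge (lower-right panel, y≈465) slightly below the tab's (y≈455). I'll quantify this from the wrist image's row profiles.

Run:
```python
from wr import *
p,R,s=now(); im=cv2.imread("pics/w4.png"); g=cv2.cvtColor(im,cv2.COLOR_BGR2GRAY).astype(int)[::-1,::-1]
print("tab/lip px (flipped)",[(559-wproj(p,R,L(q,.122,(0,y,0)))[0][0],419-wproj(p,R,L(q,.122,(0,y,0)))[0][1]) for y in(-.23,-.2,-.192,-.16)])
rows=range(85,150)
for a,b in((400,415),(420,435),(440,452),(472,484),(486,498),(500,512),(514,524)):
    print(a,b,[int(g[r,a:b].mean()) for r in rows])
```

```text
tab/lip px (flipped) [(np.float64(520.4681426211314), np.float64(118.60208596641257)), (np.float64(473.402049860272), np.float64(118.41170251617365)), (np.float64(460.84823923650686), np.float64(118.36092205746121)), (np.float64(410.6209809574086), np.float64(118.1577516184829))]
400 415 [27, 26, 26, 27, 26, 26, 26, 28, 38, 60, 87, 114, 142, 169, 196, 222, 244, 251, 251, 251, 251, 251, 251, 252, 250, 198, 154, 154, 154, 154, 162, 213, 251, 249, 217, 179, 167, 157, 142, 134, 149, 154, 153, 153, 153, 153, 153, 153, 153, 153, 154, 154, 157, 160, 162, 160, 159, 160, 160, 158, 158, 159, 160, 160, 160]
420 435 [108, 134, 155, 175, 201, 219, 224, 224, 224, 224, 224, 224, 224, 225, 223, 228, 243, 250, 251, 250, 251, 251, 251, 251, 249, 202, 156, 153, 154, 154, 157, 206, 251, 250, 221, 183, 169, 158, 144, 135, 148, 152, 152, 152, 152, 152, 152, 152, 152, 152, 153, 155, 160, 163, 164, 163, 163, 163, 163, 163, 164, 165, 165, 166, 165]
440 452 [138, 138, 138, 137, 137, 137, 138, 139, 140, 140, 140, 139, 138, 138, 140, 140, 140, 143, 161, 196, 231, 250, 251, 251, 249, 212, 163, 155, 156, 156, 161
[... 781 characters left out ...]
0, 149, 150, 150, 150, 150, 150]
500 512 [125, 125, 125, 125, 125, 125, 126, 126, 126, 126, 126, 126, 131, 151, 184, 213, 224, 226, 226, 217, 163, 131, 127, 128, 128, 129, 129, 129, 129, 128, 128, 127, 126, 126, 126, 126, 125, 125, 123, 123, 123, 122, 122, 118, 111, 123, 127, 127, 127, 126, 126, 126, 126, 126, 126, 126, 125, 125, 125, 125, 124, 124, 125, 124, 124]
514 524 [125, 125, 126, 126, 126, 125, 124, 124, 124, 125, 125, 125, 125, 124, 124, 127, 146, 186, 215, 213, 166, 126, 119, 119, 120, 120, 119, 119, 119, 118, 117, 117, 117, 117, 117, 118, 118, 118, 119, 120, 120, 121, 122, 120, 114, 122, 124, 124, 124, 123, 123, 123, 123, 124, 123, 123, 123, 123, 123, 123, 123, 123, 124, 124, 123]
```

Reading the rows: the tab's front face spans rows 104.8–129 and the lip's 110–135.5, at about 1.5 px/mm. Allowing for the rounded nose strip, the lip is about 4.5 mm low, and the side view and arm kinematics agree. I'll go back under and push that amount.

Emit:
drive_tool --commands '[[[0,0,0,0,0.5,0,-1],[0,0,0,0,1,0,-1],[0,0,0,0,1,0,-1],[0,0,0,0,1,0.4,-1],[0,0,0,0,1,0.8,-1],[0,0,0,0,1,1,-1],[0,0,0,-0.1,1,1,-1],[0,0,0,-0.2,1,1,-1],[0,0,0,-0.25,1,1,-1],[0,0,0,-0.27,1,1,-1]]]'

```text
clock: 18.2
eef_pos: [0.6775, -0.0578, 0.2461]
ee_rot: [-3.134, 0.839, -2.996]
contact_force: [-0.0, 0.7, -1.1]
gripper_width: -0.001
gripper_force: 0.0
```

Emit:
drive_tool --commands '[[[0,0,0,-0.02,0,0,-1],[0,0,0,-0.04,0,-0.003,-1],[0,0,0,-0.055,0,-0.006,-1],[0,0,0,-0.07,0,-0.009,-1],[0,0,0,-0.083,0,-0.012,-1],[0,0,0,-0.083,0,-0.012,-1],[0,0,0,-0.083,0,-0.012,-1]]]'

```text
clock: 18.9
eef_pos: [0.68, -0.0574, 0.2491]
ee_rot: [-3.137, 0.835, -2.998]
contact_force: [-4.1, -1.6, 0.1]
gripper_width: -0.002
gripper_force: 2.1
```

Emit:
drive_tool --commands '[[[0,0,0,0.03,0,0,-1],[0,0,0,0.15,0,0,-1],[0,0,0,0.3,0,0,-1],[0,0,0,0.3,0,-0.2,-1],[0,0,0,0.3,0,-0.6,-1],[0,0,0,0.3,0,-1,-1],[0,0,0,0.3,-0.5,-1,-1],[0,0,0,0.3,-1,-1,-1],[0,0,0,0.3,-1,-1,-1],[0,0,0,0.3,-1,-1,-1]]]'

```text
clock: 19.9
eef_pos: [0.617, -0.1485, 0.2853]
ee_rot: [-3.138, 0.837, -3.002]
contact_force: [-0.1, 0.6, -0.6]
gripper_width: -0.0
gripper_force: 0.0
```

```bash
cat > chk.py <<'E'
from wr import *
import sys
n=sys.argv[1]
im=np.mean([optics.read_camera("side")[:,:,::-1] for _ in range(4)],0).astype(np.uint8); cv2.imwrite(f"pics/side{n}.png",im)
show(f"pics/side{n}.png",.12)
p,R,s=now(); w=optics.read_camera("wrist")[:,:,::-1].copy(); cv2.imwrite(f"pics/w{n}.png",w)
print(p,s["ee_rot"],s["clock"],s["contact_force"].round(1))
g=cv2.cvtColor(w,cv2.COLOR_BGR2GRAY).astype(int)[::-1,::-1]
print([(559-wproj(p,R,L(q,.122,(0,y,0)))[0][0]).round() for y in(-.23,-.2,-.192,-.16)],[(419-wproj(p,R,L(q,.122,(0,y,0)))[0][1]).round(1) for y in(-.23,-.2,-.192,-.16)])
for a,b in((400,415),(425,437),(440,452),(486,498),(500,512)):
    print(a,b,list(zip(range(95,150),[int(g[r,a:b].mean()) for r in range(95,150)])))
E
python3 chk.py 5
```

```text
lip [(100, 78), (101, 86), (102, 88), (103, 86), (104, 85), (105, 85), (106, 85), (107, 85), (108, 84), (109, 80), (110, 76), (111, 74), (112, 74), (113, 73), (114, 72), (115, 72), (116, 84), (117, 114), (118, 151), (119, 171), (120, 168), (121, 145), (122, 99), (123, 79), (124, 103), (125, 141), (126, 165), (127, 168), (128, 167), (129, 166), (130, 166), (131, 167), (132, 168), (133, 169), (134, 169), (135, 169), (136, 169), (137, 168), (138, 167), (139, 166), (140, 167), (141, 168), (142, 169), (143, 169), (144, 169), (145, 168), (146, 163), (147, 152)]
tab [(100, 70), (101, 72), (102, 72), (103, 71), (104, 70), (105, 71), (106, 72), (107, 71), (108, 70), (109, 69), (110, 67), (111, 64), (112, 63), (113, 62), (114, 62), (115, 62), (116, 62), (117, 62), (118, 62), (119, 63), (120, 61), (121, 66), (122, 87), (123, 121), (124, 141), (125, 141), (126, 139), (127, 139), (128, 139), (129, 139), (130, 139), (131, 139), (132, 139), (133, 139), (134, 139), (135, 139), (136, 138), (137, 138), (138, 137), (139, 126), (140, 106), (141, 94), (142, 88), (143, 83), (144, 82), (145, 82), (146, 81)
[... 2883 characters left out ...]
 (147, 146), (148, 146), (149, 147)]
500 512 [(95, 124), (96, 125), (97, 125), (98, 125), (99, 126), (100, 126), (101, 125), (102, 125), (103, 127), (104, 141), (105, 168), (106, 199), (107, 218), (108, 223), (109, 224), (110, 225), (111, 216), (112, 164), (113, 130), (114, 126), (115, 127), (116, 128), (117, 128), (118, 128), (119, 127), (120, 128), (121, 127), (122, 126), (123, 125), (124, 125), (125, 124), (126, 124), (127, 124), (128, 124), (129, 123), (130, 123), (131, 122), (132, 121), (133, 121), (134, 120), (135, 115), (136, 106), (137, 119), (138, 124), (139, 124), (140, 124), (141, 124), (142, 124), (143, 123), (144, 123), (145, 123), (146, 123), (147, 122), (148, 123), (149, 123)]
```

The lip and tab front edges now coincide to within about 1 mm in the wrist view (top edges at rows 112.3 and 112.0), and the side view agrees. I'll draw the hand further back and hand in.

Emit:
drive_tool --commands '[[[0,0,0,0,0,-0.3,-1],[0,0,0,0,0,-0.6,-1],[0,0,0,0,0,-0.8,-1],[0,0,0,0,0,-0.8,-1],[0,0,0,0,0,-0.8,-1],[0,0,0,0,0,-0.8,-1]]]'

```text
clock: 20.75
eef_pos: [0.5705, -0.1527, 0.3284]
ee_rot: [-3.137, 0.836, -2.997]
contact_force: [1.0, 0.2, 0.1]
gripper_width: -0.001
gripper_force: 0.0
```

Run:
```python
from prof import *
from rig import workorder
im=optics.read_camera("side")[:,:,::-1].copy();cv2.imwrite("pics/side6.png",im)
for nm,a,b in(("lip",-.188,-.16),("tab",-.226,-.204)): print(nm,prof(im,a,b,np.arange(.12,.128,.001)).round())
s=sensors.sense();print(s["clock"],s["eef_pos"],s["contact_force"].round(1),np.abs(s["joint_vel"]).max())
print(workorder.job_done())
```

```text
lip [170. 147. 100.  80. 104. 143. 167. 169. 168.]
tab [ 63.  67.  88. 122. 142. 142. 140. 140. 140.]
20.8 [ 0.57050616 -0.1526169   0.3283417 ] [-0.8 -0.2 -0. ] 0.004093649367136751
the job is handed in; nothing more can be done
None
```

I pushed the window up from beneath until the lip measured within about 1–1.5 mm of level with the index tab (probably just below it), then drew the hand clear and handed the job in at 20.8 s; no verdict was returned.

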